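# Fit the spacer and hold the post carrier square to the fence

## Task

On the optical table, slide the brass spacer over the post of the aluminium carrier until it sits fully down on the carrier's top, and let go of it. Then bring the carrier's flat front face flush against the blue fence, its whole width on the fence, and hold it there with one slanting push of the fingertips on the red sloping pad (forward and down, firmly, some 10 to 20 newtons), so that it is pressed against fence and table together as if waiting for the bolts. Finish while still holding that push, and leave the flange, orange cap, mirror and screwdriver where they are.

Things in the scene. Friction and masses are not known exactly. Their poses are not given: they have to be found in the camera images.
- spacer_center (a point): Brass spacer sleeve, a plain tube standing upright on the table: outer diameter 34 mm, bore 16.4 mm, 30 mm tall, 0.17 kg. The point is its centre, half-way up on its axis (15 mm above its underside); z is the axis of the bore.
- carrier: Loose aluminium block, 80 (x) by 60 (y) by 40 mm tall, about 0.47 kg (varies by a quarter). Origin: centre of underside. Flat front face, at x = +40 mm, goes against the fence. The back at x = -40 mm is upright to 18 mm height; above it a red 45 degree slope rises forward to x = -18 mm at the top. A steel post, 13 mm diameter, tapered tip, stands at x = +12 mm.
- pad: Red pad on the carrier's 45 degree back slope, fixed to it: 30.5 mm along the slope, 56 mm wide (y). Origin: centre of its outer surface, at x = -29 mm, 29 mm height in the carrier's frame. Its z axis points square out of the slope (backward and up at 45 degrees); pushing against z presses the carrier forward and down.
- post_top (a point): Top of the carrier's post, on its axis, 90 mm above the table and 50 mm above the carrier's top face.
- ring_seat (a point): Where the spacer's centre lies when it is fully down on the carrier: on the post's axis, 55 mm above the carrier's underside.
- fence: Blue fence bar fixed to the table: 25 mm thick (x), 240 mm long (y), 30 mm tall. Origin: centre of the underside. Working face: x = -12.5 mm, on the robot's side, facing the carrier. The carrier's x axis starts within about 0.35 rad of the fence's x axis. With the carrier flush, its origin is at x = -52.5 mm in the fence's frame.
- table: Dark optical table top with holes, at z = 0. It does not move.
- flange: Bystander: loose steel vacuum flange, disc of 70 mm diameter, 16 mm tall, lying flat. Origin: centre of the underside.
- cap: Bystander: orange plastic cap, an open cup of 50 mm diameter, 30 mm tall. Origin: centre of the underside.
- mirror: Bystander: black mirror mount with a small round mirror, base 50 by 50 mm, 78 mm tall. Origin: centre of the underside.
- driver: Bystander: screwdriver with a yellow handle, 170 mm long, lying on the table beyond the fence. Origin: at its middle, on the table.
Mind the look-alikes: they are no part of the job. There is more than one size of the part that bears spacer_center; the job needs the smallest. Of the things that look like the carrier, take the one that is farthest from the robot's base at the start.

How it is judged:
By the outcome, as a careful person would: the job done as asked, in the order asked, and still so for the second after the job is handed in, while the arm keeps its last pose, push and grip.
It also fails if it takes over 70 s, if anything falls off the work surface, if the arm or the gripper's body presses on something with over 40 N, if the wrist force passes 120 N, or if a joint passes its speed limit or range.

## Robot

A 6-joint arm with a two-finger parallel gripper is mounted at the origin on the work surface. World frame = base frame: x ahead of the robot, y to its left, z up, the work surface at z = 0. Lengths are in m, angles in rad, forces in N, time in s.
With the tool pointing down it reaches from about 0.35 to 0.975 m from the base axis. Payload 7.1 kg.
Tool frame: the origin (TCP) lies at the very end of the fingers, on their centre line; the grasp point (between the pads) lies 19 mm behind it; y points along the fingers, x is the direction in which the jaws open and shut, and the axes are right-handed (so a half turn about y gives the same grasp; the last joint's range is limited). The gripper opens to 88 mm and grips with 3 to 60 N. Pads are 20 mm wide; open, the fingers measure 115 mm over their backs; the gripper's body (75 mm by 178 mm) begins 61 mm behind the grasp point.
Start: joints at [1.317, 0.423, 1.63, -0, 1.089, -0.019], TCP at [0.145, 0.608, 0.223] pointing down, gripper open.
Joint ranges: [-3, 3], [-0.9, 2.11], [0.09, 2.58], [-1.31, 4.45], [0.11, 2.69], [-2.54, 2.54]. Speed limits (rad/s): [2.39, 2.39, 3.01, 3.14, 3.14, 3.14].

## Interface

Orientations are given as [roll, pitch, yaw] about the fixed x, y, z axes, in that order (R = Rz(yaw) Ry(pitch) Rx(roll)).
In Python, from plant import bot gives the robot as it stands. The module is installed in compiled form; this text tells all that it offers.
- The arm moves only by the shell command python3 -m crank 'ROWS' [FORCE]. ROWS is JSON, a list of rows, each a list of 7 numbers: the shift along the tool's x, y, z in m, then the turn, a rotation vector about the tool's x, y, z in rad, then the finger opening in m, from 0 to 0.0878. A call has 1 to 20 rows; each row is the pose to reach, as a shift and turn from the pose commanded when the call began, along the tool's axes at that moment; what a row does not reach only later rows make up. A row lasts 1/10 s, in which the tool goes at most 50 mm and 8.59 degrees, less where a joint would pass 70% of its speed; a pose out of reach is approached as far as the arm can. A call with a gripper value outside its range is refused whole. The fingers move at their own pace and stop on an object; FORCE is the grip in N (left out, the last holds). Time passes only in rows, so rows that repeat a pose let the fingers close. It gives the time, the measured TCP pose, the force and the opening at its end, in the units of the state.
- bot.state(): the state, without advancing time (a new reading comes with each control period).
- bot.capture(name): name is "side" or "top" or "wrist"; returns a dict with "img" (480x640x3 uint8, blue, green, red), "intrinsics" (3x3 intrinsics, pixels), "k1" (the pictures are not rectified: a ray, as slopes to the right and down, at radius r is drawn at 1 + k1 r^2 times it, then the intrinsics apply), "rvec" (rotation vector, rad) and "tvec" (3), from world to camera coordinates, as OpenCV has them. Camera axes: x right, y down, z forward; pixel columns grow to the right and rows downward; lengths in m; the calibration is good to about 2 mm. A picture is of the moment at which its call begins. There is no depth.
- bot.job_done(): hands the job in, once; it reports no verdict.
Trained networks look in a picture, given as the dict that the camera call returned (one of the last four; its "shot" number tells which), for a name from the list of things; names that differ only in an ending like _2 or _b are one class to them, and where a whole thing is asked for, a point or a joint stands for the part that bears it (a point fixed in the world has none). Each returns a list of dicts, best first, with "confidence" (0 to 1); they miss things now and then, are a little off and sometimes report something else, mostly with a low value. They report only what shows in the picture. A call takes as long as a camera call. They do not tell look-alikes from the thing itself.
- bot.find_in(name, picture): "box" ([left, top, right, bottom] in pixels, round what is visible of it).
- bot.masks_of(name, picture): "mask" (480x640 bool, what is visible of it) and "box" ([left, top, right, bottom] in pixels, round what is visible of it).
- bot.landmark_of(name, picture): "pixel" ([column, row] in pixels: a listed point, or the origin of a listed thing).
The state is a dict: "time_s": time; "joint_pos": joint angles; "joint_velocities": joint speeds; "tau": joint torques, N m; "tool_pos": TCP position; "tool_rot": TCP orientation; "contact_force": force on the tool from outside, world axes, zero at the start; "ft_torque": the same for the moment, N m; "grip_width": opening from 0.0 (shut) to 1.0 (fully open).
Only numpy, scipy, OpenCV 4.12 (cv2) and the standard library are available. Lean on these libraries where they do the work, as an engineer would, in place of code of your own. Each camera call takes 0.05 s, during which the arm holds its last target.

## Working session

There is one attempt and no reset: what is moved stays moved. The work goes in short steps, Python scripts to look and compute and a shell command to move; the robot and the scene stay as the last step left them, time stands still between calls to the robot, and variables do not carry over. Pictures are saved under pics/ and viewed, and the job is handed in when it is done.

```bash
mkdir -p pics; ls; python3 - <<'E'
from plant import bot
import cv2,pickle
print(bot.state())
for n in("side","top","wrist"):
    p=bot.capture(n); cv2.imwrite(f"pics/{n}0.png",p["img"]); pickle.dump(p,open(f"{n}0.pkl","wb"))
    print(n,p["intrinsics"].tolist() if hasattr(p["intrinsics"],'tolist') else p["intrinsics"],p["k1"],p["rvec"],p["tvec"],p["shot"])
    for o in ("spacer_center","carrier","pad","post_top","fence"):
        print(o,[(r["confidence"],[round(x) for x in r["pixel"]]) for r in bot.landmark_of(o,p)])
E
```

```text
pics
{'time_s': 0.0, 'joint_pos': array([ 1.31700033e+00,  4.23817408e-01,  1.63068760e+00,  1.02873548e-05,
        1.08855978e+00, -1.89953959e-02]), 'joint_velocities': array([ 0.00161959,  0.00126709, -0.00123596,  0.00074176,  0.00118507,
        0.00095753]), 'tau': array([ 1.47571547e-03, -5.44628549e+01, -2.73667377e+01,  6.44604466e-02,
        2.28203565e-02, -1.32672949e-04]), 'tool_pos': array([0.14523861, 0.60733157, 0.22191726]), 'tool_rot': array([-1.57075926e+00,  1.47169418e-03,  1.33599098e+00]), 'contact_force': array([-0.57956594,  0.17366623, -0.45493111]), 'ft_torque': array([ 0.02671926,  0.03273252, -0.02034815]), 'grip_width': 1.0021802290526416}
side [[547.6758432638195, 0.0, 316.56185170614106], [0.0, 547.6758432638195, 243.35968211344192], [0.0, 0.0, 1.0]] -0.12698429247017043 [ 2.15002202 -0.36200795  0.18353584] [-0.57891173  0.16584734  1.05642232] 1
spacer_center [(0.87, [251, 412]), (0.81, [299, 430]), (0.61, [302, 388])]
carrier [(0.71, [271, 308]), (0.67, [298, 264])]
pad [(0.6, [287, 260]), (0.52, [253, 303])]
post_top [(0.93, [305, 233]), (0.82, [269, 277])]
fence [(0.7, [334, 252])]
top [[561.3597784003565, 0.0, 328.11354677594085], [0.0, 561.3597784003565, 240.48334111515595], [0.0, 0.0, 1.0]] -0.02738099067009873 [ 2.10846138 -2.13848111  0.20351798] [-0.02495929  0.60369796  1.35869831] 2
spacer_center [(0.78, [458, 327]), (0.54, [479, 305]), (0.44, [449, 293]), (0.38, [303, 247])]
carrier [(0.55, [305, 257]), (0.55, [360, 295])]
pad [(0.68, [215, 295]), (0.53, [308, 266]), (0.48, [357, 310])]
post_top [(0.75, [359, 290]), (0.62, [310, 254]), (0.6, [305, 248])]
fence [(0.63, [299, 218])]
wrist [[331.76221731011265, 0.0, 316.5212230516422], [0.0, 331.76221731011265, 233.4913328752784], [0.0, 0.0, 1.0]] -0.03166493521435322 [-2.26751634 -1.7889505  -0.27523637] [-0.62365434 -0.03486255  0.39167988] 3
spacer_center []
carrier []
pad []
post_top []
fence []
```

View pics/side0.png

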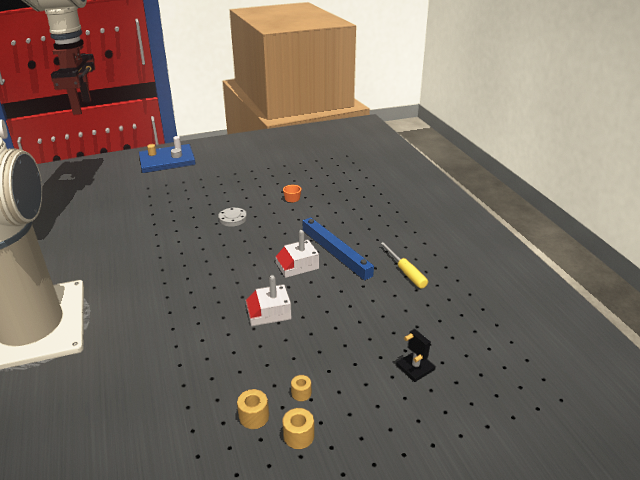

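View pics/top0.png

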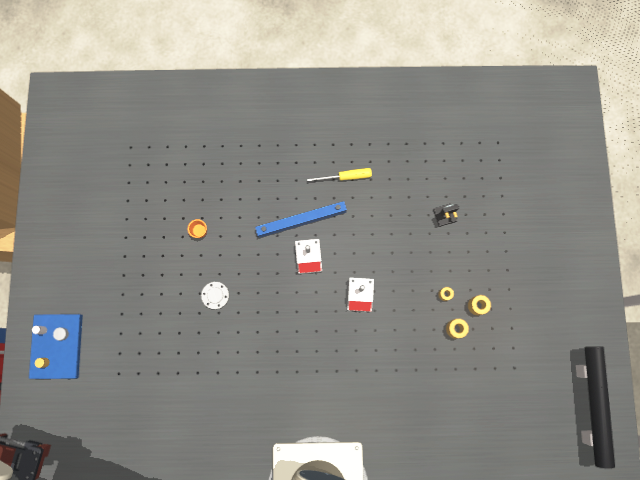

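View pics/wrist0.png

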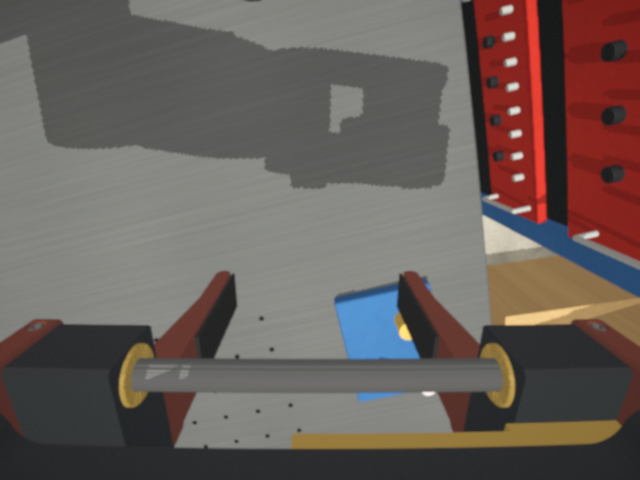

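```bash
cat > h.py <<'E'
import numpy as np,cv2,pickle
from scipy.optimize import least_squares
from scipy.spatial.transform import Rotation as Rn
def cam(p):
    R=cv2.Rodrigues(np.array(p["rvec"],float))[0]; return R,np.array(p["tvec"],float).ravel(),np.array(p["intrinsics"],float),np.array([p["k1"],0,0,0,0.])
def proj(p,X):
    R,t,K,d=cam(p); return cv2.projectPoints(np.atleast_2d(np.asarray(X,float)),R,t,K,d)[0].reshape(-1,2)
def onplane(p,uv,z):
    R,t,K,d=cam(p); n=cv2.undistortPoints(np.array(uv,float).reshape(-1,1,2),K,d).reshape(-1,2)
    r=np.c_[n,np.ones(len(n))]@R; c=-R.T@t
    return c+r*((z-c[2])/r[:,2])[:,None]
def tri(obs):  # [(p,uv)]
    A=[];b=[]
    f=lambda X:np.concatenate([proj(p,X)[0]-uv for p,uv in obs])
    s=least_squares(f,[.5,0,.05]); return s.x,np.abs(s.fun).max()
def T_of(st): return np.array(st["tool_pos"]),Rn.from_euler('xyz',st["tool_rot"]).as_matrix()
E
python3 - <<'E'
from h import *
L=lambda n:pickle.load(open(n+"0.pkl","rb"))
t,s=L("top"),L("side")
for n,a,b in (("small",(447,294),(301,388)),("big2",(458,327),(251,412)),("big1",(481,305),(299,430)),):
    print(n,tri([(t,a),(s,b)]), onplane(t,[a],.015))
for n,a,b in (("postA",(305,248),(301,233)),("postB",(360,289),(270,277)),):
    print(n,tri([(t,a),(s,b)]), onplane(t,[a],.09))
print(onplane(t,[(347,204),(256,229),(345,212),(260,236)],.03))
c=cv2.resize(t["img"][200:360,240:520],None,fx=2.8,fy=2.8,interpolation=cv2.INTER_CUBIC); cv2.imwrite("pics/crop_top.png",c)
c=cv2.resize(s["img"][200:320,220:400],None,fx=4,fy=4,interpolation=cv2.INTER_CUBIC); cv2.imwrite("pics/crop_side.png",c)
E
```

```text
small (array([ 0.46886132, -0.3352124 ,  0.01773028]), np.float64(0.515615507667178)) [[ 0.46779617 -0.33556321  0.015     ]]
big2 (array([ 0.37963813, -0.35774373,  0.01856488]), np.float64(1.6578942719060592)) [[ 0.38388665 -0.35907745  0.015     ]]
big1 (array([ 0.43908778, -0.41897726,  0.02324997]), np.float64(0.4953119899089984)) [[ 0.43841874 -0.42101709  0.015     ]]
postA (array([0.58325955, 0.023676  , 0.07939075]), np.float64(0.9415124878263157)) [[0.57901247 0.02367018 0.09      ]]
postB (array([ 0.47898323, -0.10957098,  0.08438957]), np.float64(0.8928974303667587)) [[ 0.47623766 -0.10892777  0.09      ]]
[[ 0.70449166 -0.08415061  0.03      ]
 [ 0.64126477  0.15217514  0.03      ]
 [ 0.68314707 -0.07851442  0.03      ]
 [ 0.62268438  0.14168103  0.03      ]]
```

View pics/crop_top.png

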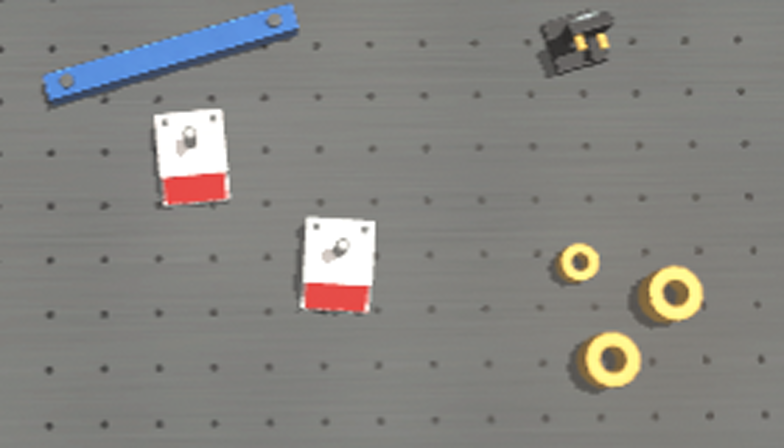

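View pics/crop_side.png

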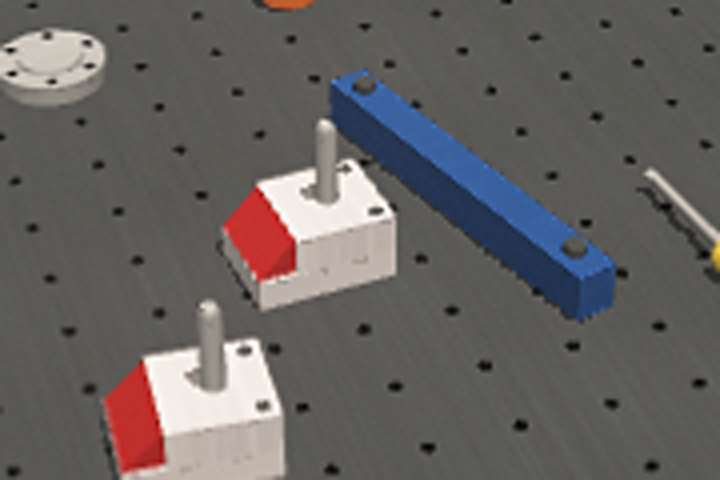

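```bash
cat >> h.py <<'E'
def delta(st,pos,rot_euler=None,Rt=None):
    """shift & rotvec in tool axes to reach world pos / orientation"""
    p,R=T_of(st); 
    if Rt is None: Rt=Rn.from_euler('xyz',rot_euler).as_matrix()
    return np.round(R.T@(np.array(pos)-p),4), np.round(Rn.from_matrix(R.T@Rt).as_rotvec(),4)
E
python3 - <<'E'
from h import *
from plant import bot
w=pickle.load(open("wrist0.pkl","rb")); st=bot.state()
p,R=T_of(st); Rc,t,K,d=cam(w)
print("cam centre in tool",R.T@(-Rc.T@t-p)); print("cam axes (rows x,y,z) in tool\n",np.round(Rc@R,3))
t0=pickle.load(open("top0.pkl","rb")); print(bot.find_in("mirror",t0) if 0 else "")
for tgt,yaw in (((.50,.2,.30),.4),((.50,-.02,.30),0.05)):
    print(tgt,delta(st,tgt,[-np.pi/2,0,yaw]))
E
```

```text
cam centre in tool [-0.00110722 -0.16094319  0.08463509]
cam axes (rows x,y,z) in tool
 [[ 1.     0.001 -0.   ]
 [ 0.    -0.301 -0.954]
 [-0.001  0.954 -0.301]]

(0.5, 0.2, 0.3) (array([-0.3142, -0.0773, -0.4398]), array([-0.   ,  0.936,  0.   ]))
(0.5, -0.02, 0.3) (array([-0.5281, -0.0773, -0.491 ]), array([-0.   ,  1.286,  0.   ]))
```

```bash
python3 - <<'E'
from h import *
from plant import bot
st=bot.state(); print(delta(st,(.565,.02,.22),[-np.pi/2,0,.05]))
E
```

```text
(array([-0.4741,  0.0027, -0.5449]), array([-0.   ,  1.286,  0.   ]))
```

```bash
python3 -m crank '[[-0.474,0.003,-0.545,0,1.286,0,0.0878],[-0.474,0.003,-0.545,0,1.286,0,0.0878],[-0.474,0.003,-0.545,0,1.286,0,0.0878],[-0.474,0.003,-0.545,0,1.286,0,0.0878],[-0.474,0.003,-0.545,0,1.286,0,0.0878],[-0.474,0.003,-0.545,0,1.286,0,0.0878],[-0.474,0.003,-0.545,0,1.286,0,0.0878],[-0.474,0.003,-0.545,0,1.286,0,0.0878],[-0.474,0.003,-0.545,0,1.286,0,0.0878],[-0.474,0.003,-0.545,0,1.286,0,0.0878],[-0.474,0.003,-0.545,0,1.286,0,0.0878],[-0.474,0.003,-0.545,0,1.286,0,0.0878],[-0.474,0.003,-0.545,0,1.286,0,0.0878],[-0.474,0.003,-0.545,0,1.286,0,0.0878],[-0.474,0.003,-0.545,0,1.286,0,0.0878],[-0.474,0.003,-0.545,0,1.286,0,0.0878],[-0.474,0.003,-0.545,0,1.286,0,0.0878],[-0.474,0.003,-0.545,0,1.286,0,0.0878]]'
python3 - <<'E'
from h import *
from plant import bot
p=bot.capture("wrist"); cv2.imwrite("pics/wrist1.png",p["img"]); pickle.dump(p,open("wrist1.pkl","wb"))
st=bot.state(); print(st)
for o in ("carrier","pad","post_top","fence"):
    print(o,[(r["confidence"],np.round(r["pixel"],1)) for r in bot.landmark_of(o,p)])
E
```

```text
time_s: 2.7
tool_pos: [0.5643, 0.021, 0.2195]
tool_rot: [-1.571, 0.001, 0.051]
contact_force: [-0.5, -0.7, 0.7]
grip_width: 1.002
{'time_s': 2.75, 'joint_pos': array([ 1.64422839e-02,  3.39074701e-01,  1.76734456e+00,  1.86736281e-04,
        1.03575158e+00, -3.50868400e-02]), 'joint_velocities': array([ 0.00529348, -0.00255759, -0.00283591, -0.00176315,  0.0003073 ,
       -0.00229334]), 'tau': array([-5.21083642e-01, -4.79348481e+01, -2.63640136e+01,  4.64576657e-02,
        1.21493932e-02,  6.70527763e-03]), 'tool_pos': array([0.56427945, 0.02123024, 0.21966682]), 'tool_rot': array([-1.57061556e+00,  5.72208074e-04,  5.14339162e-02]), 'contact_force': array([ 0.24754777,  0.91689382, -0.24270099]), 'ft_torque': array([-0.06020501,  0.01994879,  0.07477306]), 'grip_width': 0.9998610071744038}
carrier [(0.88, array([322.7, 205.8])), (0.75, array([238.9, 306.2])), (0.43, array([332.8, 219.5]))]
pad [(0.8, array([293.8, 213.2])), (0.23, array([204.5, 214.4]))]
post_top [(0.94, array([337.3, 227.6])), (0.87, array([227.3, 343.2]))]
fence [(0.78, array([406.8, 195. ]))]
```

View pics/wrist1.png

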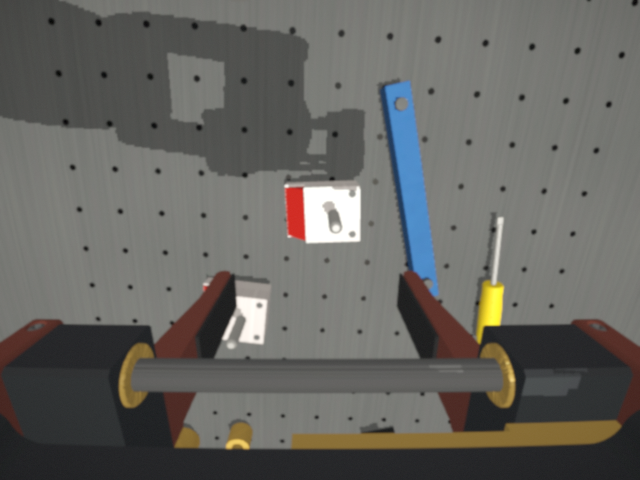

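```bash
python3 - <<'E'
from h import *
p=pickle.load(open("wrist1.pkl","rb"))
c=cv2.resize(p["img"][160:260,270:380],None,fx=6,fy=6,interpolation=cv2.INTER_CUBIC); cv2.imwrite("pics/w1c.png",c)
c=cv2.resize(p["img"][70:310,370:450],None,fx=2.5,fy=2.5,interpolation=cv2.INTER_CUBIC); cv2.imwrite("pics/w1f.png",c)
E
```

```text
(no output)
```

View pics/w1c.png

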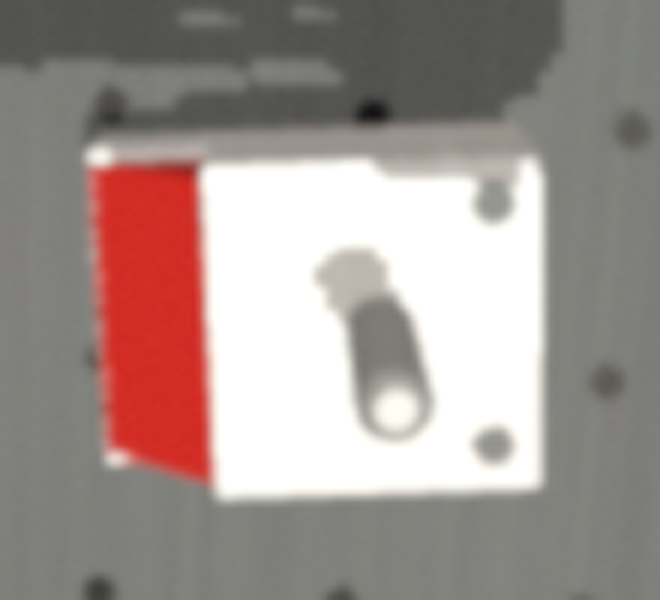

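View pics/w1f.png

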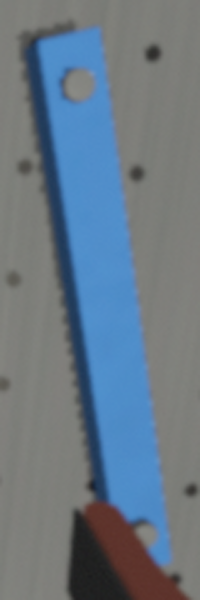

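```bash
cat >> h.py <<'E'
CAR=dict(fl=(.04,.03,.04),fr=(.04,-.03,.04),bl=(-.018,.03,.04),br=(-.018,-.03,.04),post=(.012,0,.09),lbl=(-.04,.03,.018),lbr=(-.04,-.03,.018))
def place(X,x,y,a): 
    c,s=np.cos(a),np.sin(a); X=np.atleast_2d(X); return np.c_[x+c*X[:,0]-s*X[:,1],y+s*X[:,0]+c*X[:,1],X[:,2]]
def fitpose(p,model,uv,x0):
    f=lambda v:(proj(p,place(model,*v))-uv).ravel()
    s=least_squares(f,x0); return s.x,np.round(s.fun.reshape(-1,2),1)
E
python3 - <<'E'
from h import *
p=pickle.load(open("wrist1.pkl","rb"))
cr=lambda a,f,o:[((u+.5)/f-.5+o[0],(v+.5)/f-.5+o[1]) for u,v in a]
k=["fl","fr","bl","br","post"]
uv=cr([(542,155),(542,488),(198,162),(217,498),(393,408)],6,(270,160))
M=[CAR[i] for i in k]
print("carrier",*fitpose(p,M,uv,[.57,.02,.1]))
print("post",onplane(p,[uv[4]],.09))
uf=cr([(38,40),(101,27),(172,563)],2.5,(370,70))
F=[(-.0125,.12,.03),(.0125,.12,.03),(.0125,-.12,.03)]
print("fence",*fitpose(p,F,uf,[.66,.03,.26]))
L=cr([(104,500)],2.5,(370,70)); print(onplane(p,uf[:1]+L,.03))
E
```

```text
carrier [0.56790269 0.01680703 0.08509299] [[-0.4 -0.1]
 [-0.7 -0.5]
 [ 0.7  0.6]
 [ 0.  -0.4]
 [ 0.3  0.3]]
post [[0.57952905 0.01812008 0.09      ]]
fence [0.66746638 0.03518315 0.27510258] [[-0.1  0.2]
 [-0.  -0.6]
 [ 0.1  0.6]]
[[ 0.62288728  0.14743154  0.03      ]
 [ 0.67496449 -0.04543104  0.03      ]]
```

```bash
python3 - <<'E'
from h import *
from plant import bot
st=bot.state(); print(delta(st,(.468,-.335,.15),[-np.pi/2,0,-.7]))
E
```

```text
(array([-0.115 ,  0.0698, -0.3505]), array([-1.000e-04,  7.513e-01,  1.000e-04]))
```

```bash
python3 -m crank '[[-0.115,0.07,-0.35,0,0.75,0,0.0878],[-0.115,0.07,-0.35,0,0.75,0,0.0878],[-0.115,0.07,-0.35,0,0.75,0,0.0878],[-0.115,0.07,-0.35,0,0.75,0,0.0878],[-0.115,0.07,-0.35,0,0.75,0,0.0878],[-0.115,0.07,-0.35,0,0.75,0,0.0878],[-0.115,0.07,-0.35,0,0.75,0,0.0878],[-0.115,0.07,-0.35,0,0.75,0,0.0878],[-0.115,0.07,-0.35,0,0.75,0,0.06],[-0.115,0.07,-0.35,0,0.75,0,0.06],[-0.115,0.07,-0.35,0,0.75,0,0.06]]'
python3 - <<'E'
from h import *
from plant import bot
p=bot.capture("wrist"); cv2.imwrite("pics/wrist2.png",p["img"]); pickle.dump(p,open("wrist2.pkl","wb"))
for r in bot.masks_of("spacer_center",p): 
    m=r["mask"].astype(np.uint8); print(r["confidence"],r["box"],m.sum())
for r in bot.landmark_of("spacer_center",p): print(r["confidence"],r["pixel"],onplane(p,[r["pixel"]],.015))
st=bot.state(); print(st["joint_pos"],st["tool_pos"])
c=cv2.resize(p["img"][140:340,220:440],None,fx=3,fy=3,interpolation=cv2.INTER_CUBIC); cv2.imwrite("pics/w2c.png",c)
E
```

```text
time_s: 4.05
tool_pos: [0.4682, -0.334, 0.1499]
tool_rot: [-1.571, 0.0, -0.699]
contact_force: [0.8, 0.6, 0.3]
grip_width: 0.765
0.87 [248.6, 265.3, 285.3, 328.4] 1854
0.65 [319.8, 274.9, 375.4, 338.5] 2694
0.63 [299.4, 203.7, 338.3, 244.8] 1097
0.83 [315.9, 225.0] [[ 0.46477901 -0.33605704  0.015     ]]
0.72 [264.4, 297.4] [[ 0.37705696 -0.36048108  0.015     ]]
0.58 [343.5, 302.8] [[ 0.43370443 -0.4159844   0.015     ]]
[-6.40257790e-01  4.44733943e-01  1.79359105e+00  1.26916808e-04
  9.02894093e-01  5.77727029e-02] [ 0.46841506 -0.33406581  0.15003974]
```

View pics/wrist2.png

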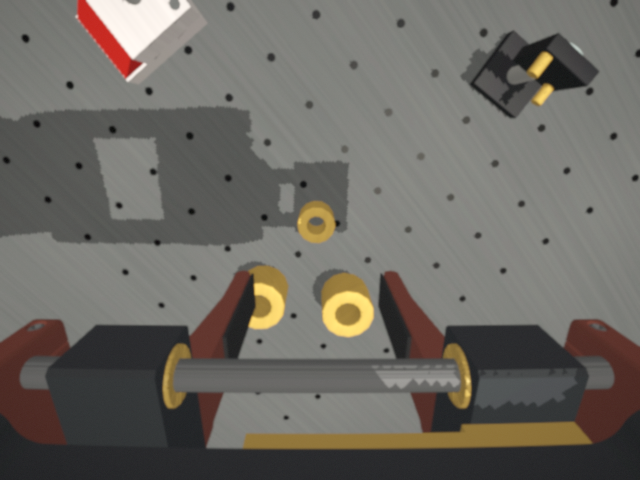

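View pics/w2c.png

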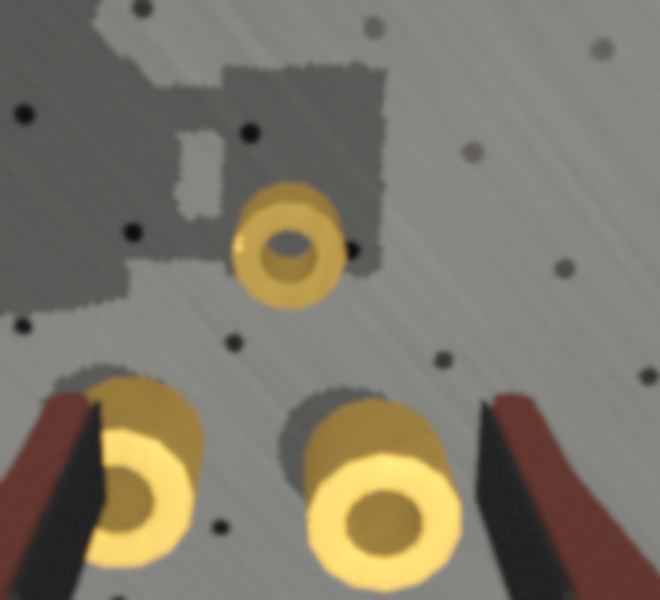

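```bash
python3 - <<'E'
from h import *
from plant import bot
p=pickle.load(open("wrist2.pkl","rb"))
c=onplane(p,[(316.2,225)],.03)[0]; print(c)
a=np.linspace(0,6.28,9)
for r,z in((.017,.03),(.0082,.03),(.017,0)):
    q=proj(p,np.c_[c[0]+r*np.cos(a),c[1]+r*np.sin(a),z+0*a]); print(r,z,np.round([(q.min(0)-(220,140))*3,(q.max(0)-(220,140))*3]))
st=bot.state(); print(delta(st,(c[0],c[1],.006),[-np.pi/2,0,-.7]))
E
```

```text
[ 0.4677792  -0.33293492  0.03      ]
0.017 0.03 [[231. 199.]
 [346. 309.]]
0.0082 0.03 [[261. 228.]
 [316. 282.]]
0.017 0 [[236. 178.]
 [341. 279.]]
(array([-0.0013,  0.144 ,  0.0004]), array([-0.0001,  0.0019,  0.0004]))
```

```bash
python3 -m crank '[[-0.001,0.05,0,0,0,0,0.06],[-0.001,0.1,0,0,0,0,0.06],[-0.001,0.13,0,0,0,0,0.06],[-0.001,0.144,0,0,0,0,0.06],[-0.001,0.144,0,0,0,0,0.06],[-0.001,0.144,0,0,0,0,0.06],[-0.001,0.144,0,0,0,0,0.03],[-0.001,0.144,0,0,0,0,0.02],[-0.001,0.144,0,0,0,0,0.02],[-0.001,0.144,0,0,0,0,0.02],[-0.001,0.144,0,0,0,0,0.02],[-0.001,0.144,0,0,0,0,0.02],[-0.001,0.144,0,0,0,0,0.02],[-0.001,0.144,0,0,0,0,0.02]]' 20
python3 - <<'E'
from h import *
from plant import bot
p=bot.capture("wrist"); cv2.imwrite("pics/wrist3.png",p["img"]); pickle.dump(p,open("wrist3.pkl","wb"))
p=bot.capture("side"); cv2.imwrite("pics/side3.png",p["img"][300:480,180:420].repeat(3,0).repeat(3,1))
E
```

```text
time_s: 5.6
tool_pos: [0.4674, -0.3349, 0.0066]
tool_rot: [-1.571, -0.001, -0.7]
contact_force: [-0.3, -0.1, 7.0]
grip_width: 0.391
```

View pics/wrist3.png

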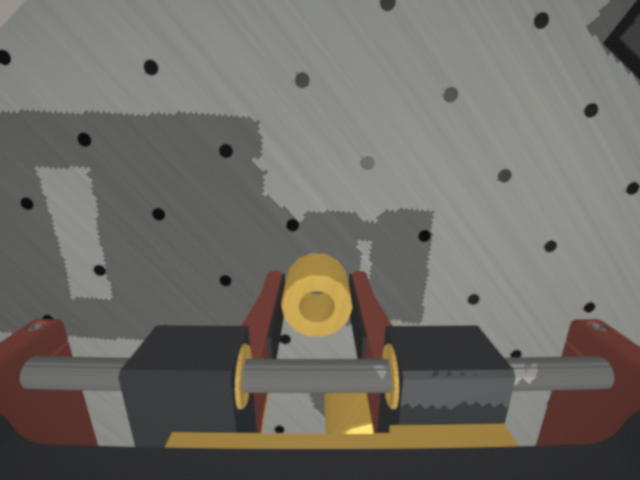

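View pics/side3.png

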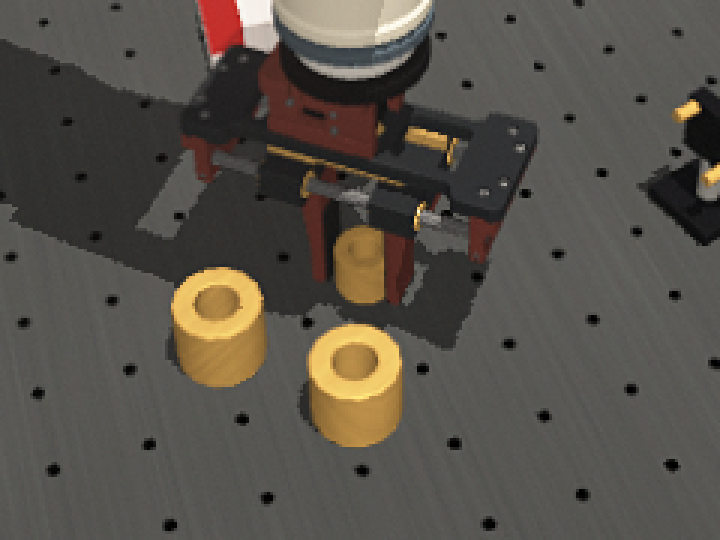

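```bash
python3 - <<'E'
from h import *
from plant import bot
p=pickle.load(open("wrist3.pkl","rb"))
c=onplane(p,[(316.8,305)],.03)[0]; print(c)
st=bot.state(); P,R=T_of(st); print(R.T@(c-P),P,st["contact_force"],st["ft_torque"],st["grip_width"])
a=np.linspace(0,6.28,19)
for z in (.028,.03,.032,.034):
  for r in(.017,.0082):
    q=proj(p,np.c_[c[0]+r*np.cos(a),c[1]+r*np.sin(a),z+0*a]); print(r,z,np.round(q.min(0)),np.round(q.max(0)))
cv2.imwrite("pics/w3c.png",cv2.resize(p["img"][240:350,260:380],None,fx=5,fy=5,interpolation=cv2.INTER_CUBIC))
E
```

```text
[ 0.46878081 -0.33221675  0.03      ]
[-0.00067334 -0.02342877  0.0029788 ] [ 0.4673964  -0.33494295  0.00657171] [-0.76873102 -0.41769336  7.03833196] [ 0.07399481  0.26242463 -0.07256007] 0.3897924472581216
0.017 0.028 [281. 270.] [353. 333.]
0.0082 0.028 [299. 287.] [334. 318.]
0.017 0.03 [280. 272.] [353. 336.]
0.0082 0.03 [299. 289.] [334. 320.]
0.017 0.032 [280. 274.] [354. 338.]
0.0082 0.032 [299. 291.] [335. 322.]
0.017 0.034 [280. 276.] [354. 341.]
0.0082 0.034 [299. 294.] [335. 325.]
```

View pics/w3c.png

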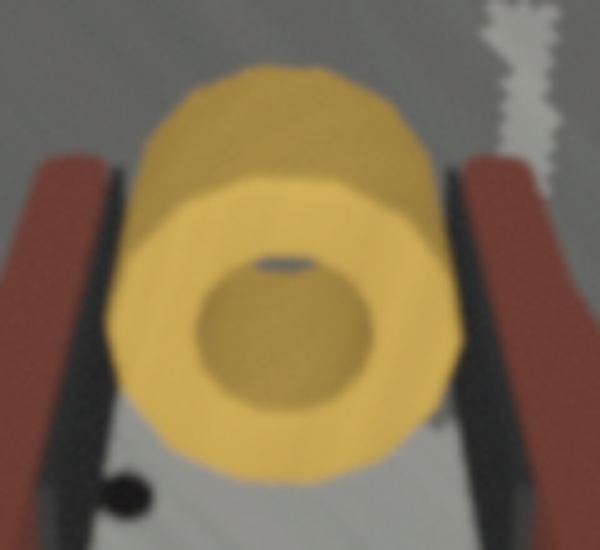

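```bash
python3 -m crank '[[0,-0.02,0,0,0,0,0.02],[0,-0.05,0,0,0,0,0.02],[0,-0.09,0,0,0,0,0.02],[0,-0.13,0,0,0,0,0.02],[0,-0.16,0,0,0,0,0.02],[0,-0.16,0,0,0,0,0.02]]' 
python3 - <<'E'
from h import *
from plant import bot
st=bot.state(); print(delta(st,(.580,.015,.13),[-np.pi/2,0,.05]),st["contact_force"],st["tool_pos"])
print(delta(st,(.580,.015,.165),[-np.pi/2,0,.05]))
E
```

```text
time_s: 6.3
tool_pos: [0.4691, -0.3362, 0.17]
tool_rot: [-1.57, -0.008, -0.7]
contact_force: [-0.4, 0.3, -1.2]
grip_width: 0.388
(array([-0.1418,  0.0391,  0.34  ]), array([ 0.0025, -0.75  ,  0.0077])) [-0.40896407  0.33643514 -1.19285402] [ 0.46913317 -0.33622628  0.17001742]
(array([-0.1415,  0.0041,  0.34  ]), array([ 0.0025, -0.75  ,  0.0077]))
```

```bash
python3 -m crank '[[-0.142,0.004,0.34,0,-0.75,0,0.02],[-0.142,0.004,0.34,0,-0.75,0,0.02],[-0.142,0.004,0.34,0,-0.75,0,0.02],[-0.142,0.004,0.34,0,-0.75,0,0.02],[-0.142,0.004,0.34,0,-0.75,0,0.02],[-0.142,0.004,0.34,0,-0.75,0,0.02],[-0.142,0.004,0.34,0,-0.75,0,0.02],[-0.142,0.004,0.34,0,-0.75,0,0.02],[-0.142,0.03,0.34,0,-0.75,0,0.02],[-0.142,0.039,0.34,0,-0.75,0,0.02],[-0.142,0.039,0.34,0,-0.75,0,0.02],[-0.142,0.039,0.34,0,-0.75,0,0.02],[-0.142,0.039,0.34,0,-0.75,0,0.02]]' 
python3 - <<'E'
from h import *
from plant import bot
for n in ("wrist","side","top"):
    p=bot.capture(n); pickle.dump(p,open(n+"4.pkl","wb"))
    cv2.imwrite(f"pics/{n}4.png",p["img"])
    if n=="side": c=p["img"][200:300,250:370]
    if n=="top": c=p["img"][210:290,260:360]
    if n!="wrist": cv2.imwrite(f"pics/{n}4c.png",cv2.resize(c,None,fx=6,fy=6,interpolation=cv2.INTER_CUBIC))
print(bot.state()["tool_pos"])
E
```

```text
time_s: 7.6
tool_pos: [0.5778, 0.0163, 0.1272]
tool_rot: [-1.571, -0.001, 0.049]
contact_force: [-1.0, 0.3, -1.7]
grip_width: 0.39
[0.5778629  0.01649797 0.12742056]
```

View pics/wrist4.png

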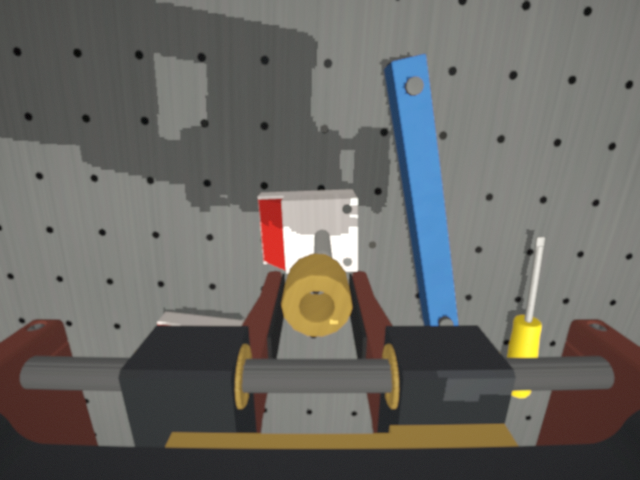

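View pics/side4c.png

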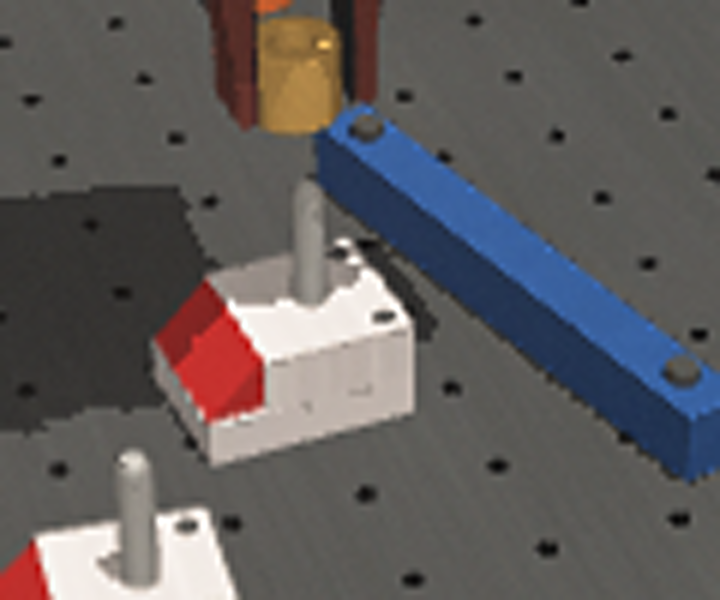

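View pics/top4c.png

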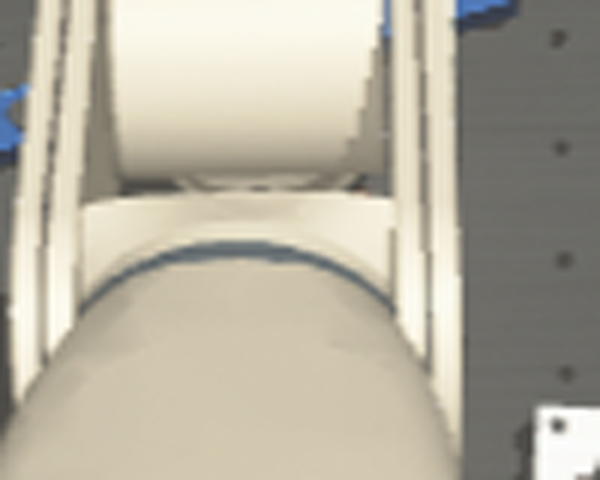

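```bash
python3 - <<'E'
from h import *
w=pickle.load(open("wrist4.pkl","rb"));s=pickle.load(open("side4.pkl","rb"))
for n,p in(("w",w),("s",s)):
    R,t,K,d=cam(p); print(n,"centre",-R.T@t,"axes",np.round(R,2).tolist())
cv2.imwrite("pics/w4c.png",cv2.resize(w["img"][180:345,245:385],None,fx=3.6,fy=3.6,interpolation=cv2.INTER_CUBIC))
cv2.imwrite("pics/s4d.png",cv2.resize(s["img"][198:256,280:320],None,fx=10,fy=10,interpolation=cv2.INTER_CUBIC))
E
```

```text
w centre [0.57187869 0.09860304 0.28815313] axes [[1.0, 0.05, 0.0], [0.05, -0.95, 0.3], [0.02, -0.3, -0.95]]
s centre [ 0.29867171 -0.92279067  0.7334336 ] axes [[0.95, -0.33, -0.0], [-0.19, -0.54, -0.82], [0.27, 0.78, -0.57]]
```

View pics/w4c.png

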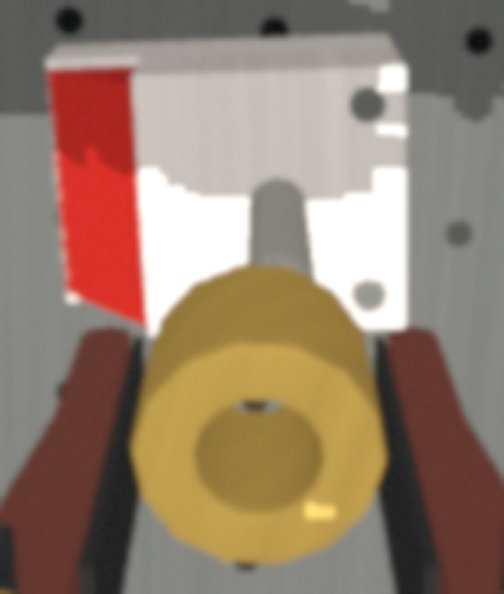

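View pics/s4d.png

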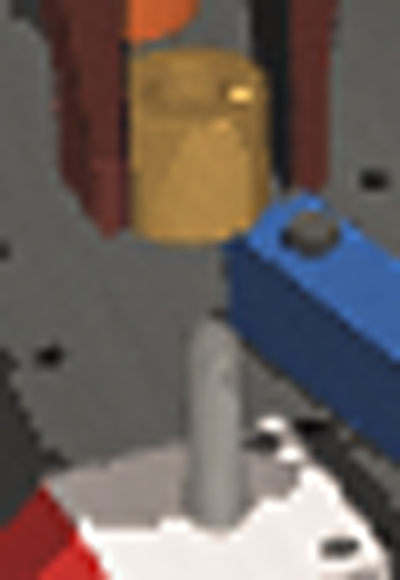

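```bash
python3 - <<'E'
from h import *
from plant import bot
w=pickle.load(open("wrist4.pkl","rb"));s=pickle.load(open("side4.pkl","rb"))
cr=lambda a,f,o:np.array([((u+.5)/f-.5+o[0],(v+.5)/f-.5+o[1]) for u,v in a])
P,R=T_of(bot.state())
ring_uv=cr([(259.5,454)],3.6,(245,180))
print("TCP",P)
for dz in(.022,.0234,.025): print("ring wrist",onplane(w,ring_uv,P[2]+dz)[0])
k=["fl","fr","bl","lbl","lbr"]
uv=cr([(407,65),(407,330),(132,68),(47,62),(68,300)],3.6,(245,180))
v,r=fitpose(w,[CAR[i] for i in k],uv,[.57,.02,.1]); print("carrier w4",v,r.tolist()); pw=place(CAR["post"],*v)[0]; print("post",pw)
# side predictions
for nm,pt in (("w4",pw),("w1",np.array([.5798,.018,.09]))):
  for z in(.09,.06,.04):
    q=proj(s,[[pt[0],pt[1],z]])[0]; print(nm,z,(q-(280,198)+.5)*10-.5)
rg=onplane(w,ring_uv,P[2]+.0234)[0]
for dz in (0,-.015,-.03): print("ring in side",(proj(s,rg+[0,0,dz])[0]-(280,198)+.5)*10-.5)
E
```

```text
TCP [0.5778629  0.01649797 0.12742056]
ring wrist [0.57596908 0.01904448 0.14942056]
ring wrist [0.5759278  0.01984734 0.15082056]
ring wrist [0.57588063 0.02076489 0.15242056]
carrier w4 [0.56841327 0.01693346 0.08163043] [[0.1, 0.1], [-0.2, -0.9], [0.2, 1.7], [-0.1, -1.2], [-0.0, 0.0]]
post [0.58037331 0.01791193 0.09      ]
w4 0.09 [200.58087825 331.58619326]
w4 0.06 [203.65646556 447.02597028]
w4 0.04 [205.66864267 522.17286468]
w1 0.09 [197.90500606 331.8613473 ]
w1 0.06 [201.01893268 447.30488387]
w1 0.04 [203.05622416 522.45406448]
ring in side [170.96487284  86.30909397]
ring in side [172.74985581 147.90830229]
ring in side [174.51536381 208.62980529]
```

```bash
python3 -m crank '[[0.001,0.012,0,0,0,0,0.02],[0.002,0.025,-0.0005,0,0,0,0.02],[0.0022,0.025,-0.0005,0,0,0,0.02],[0.0022,0.025,-0.0005,0,0,0,0.02],[0.0022,0.025,-0.0005,0,0,0,0.02]]' 
cat > look.py <<'E'
import sys
from h import *
from plant import bot
n=sys.argv[1]
w=bot.capture("wrist"); s=bot.capture("side")
pickle.dump(w,open(f"wrist{n}.pkl","wb"));pickle.dump(s,open(f"side{n}.pkl","wb"))
a=cv2.resize(w["img"][180:345,245:385],None,fx=3.6,fy=3.6,interpolation=cv2.INTER_CUBIC)
b=cv2.resize(s["img"][198:256,280:312],None,fx=9,fy=10.24,interpolation=cv2.INTER_CUBIC)
cv2.imwrite(f"pics/look{n}.png",np.hstack([a,cv2.resize(b,(288,a.shape[0]))]))
st=bot.state(); print(st["tool_pos"],st["contact_force"],st["ft_torque"])
E
python3 look.py 5
```

```text
time_s: 8.25
tool_pos: [0.5797, 0.0165, 0.1016]
tool_rot: [-1.571, 0.0, 0.05]
contact_force: [0.4, -0.3, -1.1]
grip_width: 0.39
[0.57993454 0.01654917 0.10192817] [ 0.48166914 -0.08530852 -1.35652101] [-0.07113161  0.06653205  0.00019093]
```

View pics/look5.png

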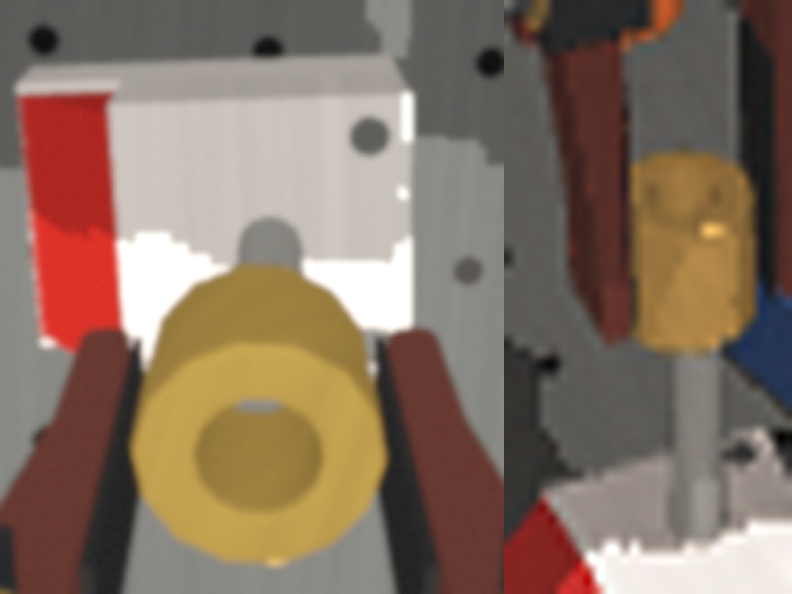

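```bash
python3 - <<'E'
from h import *
from plant import bot
w=pickle.load(open("wrist5.pkl","rb"))
cr=lambda a,f,o:np.array([((u+.5)/f-.5+o[0],(v+.5)/f-.5+o[1]) for u,v in a])
P,R=T_of(bot.state())
ring=onplane(w,cr([(259.5,454)],3.6,(245,180)),P[2]+.0234)[0]
b=onplane(w,cr([(270,217)],3.6,(245,180)),.04)[0]
print("ring",ring,"post base centre",b-[0,.0065,0])
k=["fl","bl","lbl","lbr"]
uv=cr([(411,93),(108,97),(18,87),(43,343)],3.6,(245,180))
v,r=fitpose(w,[CAR[i] for i in k],uv,[.57,.02,.1]); print("carrier",v,r.tolist()); pw=place(CAR["post"],*v)[0]; print("post",pw)
# spacer lower visible rim: top edge of body in crop y=265 -> bottom rim +y point
print("bottom rim", onplane(w,cr([(262,265)],3.6,(245,180)),P[2]-.0066)[0]-[0,.017,0])
w1=pickle.load(open("wrist1.pkl","rb")); b1=onplane(w1,cr([(355,248)],6,(270,160)),.04)[0]; print("w1 base",b1-[0,.0065,0])
E
```

```text
ring [0.57789877 0.02021073 0.12532817] post base centre [0.57981843 0.01740343 0.04      ]
carrier [0.56834342 0.01713609 0.08679039] [[0.4, -0.5], [0.1, 1.4], [-0.5, -1.4], [-0.1, 0.5]]
post [0.58029826 0.01817627 0.09      ]
bottom rim [0.57754986 0.01791459 0.09532817]
w1 base [0.57459432 0.02560188 0.04      ]
```

```bash
python3 -m crank '[[0,0.003,-0.0005,0,0,0,0.02],[0,0.006,-0.0005,0,0,0,0.02],[0,0.008,-0.0005,0,0,0,0.02],[0,0.01,-0.0005,0,0,0,0.02],[0,0.01,-0.0005,0,0,0,0.02]]'; python3 look.py 6
```

```text
time_s: 8.85
tool_pos: [0.58, 0.016, 0.0915]
tool_rot: [-1.571, -0.001, 0.05]
contact_force: [1.3, 0.3, -2.5]
grip_width: 0.391
[0.57994593 0.01599341 0.09166127] [ 1.82613171 -0.51144093 -2.40615027] [-0.14098685 -0.21849319 -0.03388711]
```

View pics/look6.png

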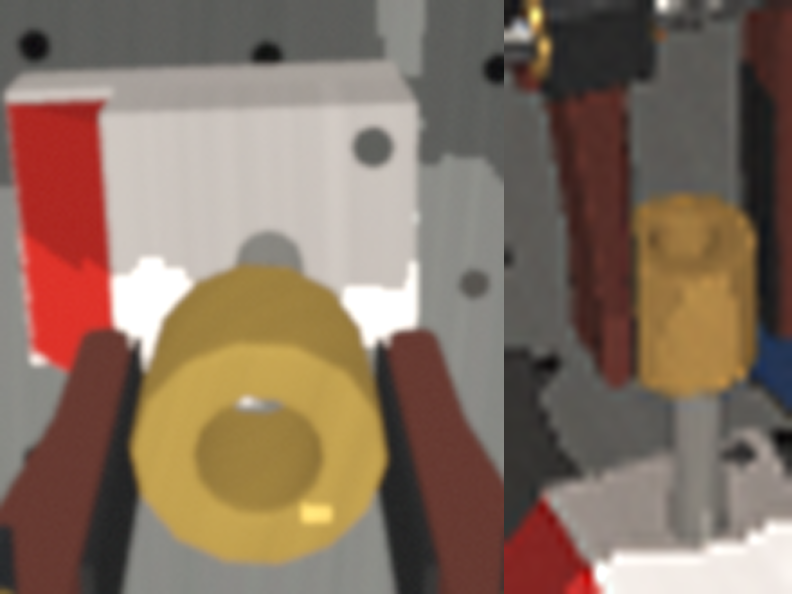

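```bash
python3 -m crank '[[0.001,0,0,0,0,0,0.02],[0.001,0.003,0,0,0,0,0.02],[0.001,0.006,0,0,0,0,0.02],[0.001,0.008,0,0,0,0,0.02],[0.001,0.008,0,0,0,0,0.02]]'; python3 look.py 7
```

```text
time_s: 9.45
tool_pos: [0.5804, 0.0161, 0.0832]
tool_rot: [-1.571, 0.001, 0.05]
contact_force: [0.5, -0.1, -2.9]
grip_width: 0.385
[0.5805555  0.01608131 0.08354691] [-0.09966813  0.6105563  -1.26214959] [-0.01376259  0.0302987   0.0196483 ]
```

View pics/look7.png

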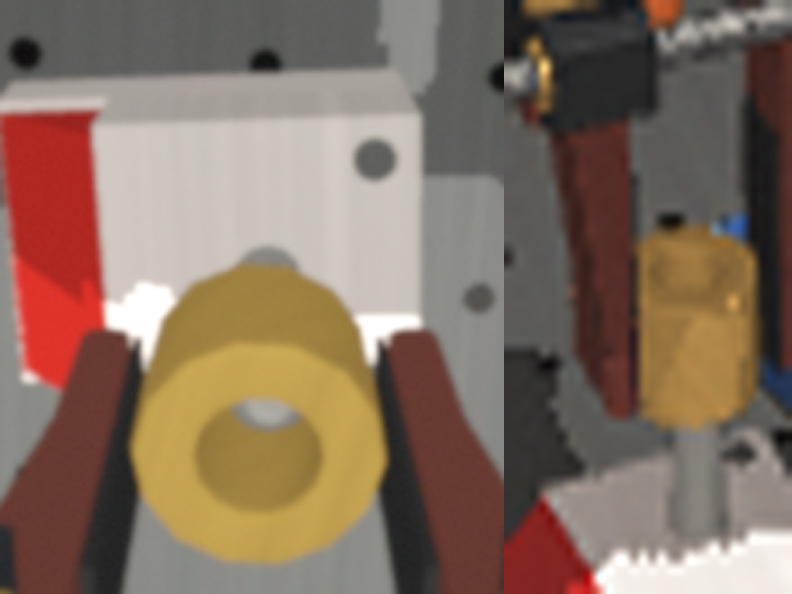

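```bash
python3 -m crank '[[0.0004,0.006,0,0,0,0,0.02],[0.0004,0.012,0,0,0,0,0.02],[0.0004,0.018,0,0,0,0,0.02],[0.0004,0.024,0,0,0,0,0.02],[0.0004,0.03,0,0,0,0,0.02],[0.0004,0.03,0,0,0,0,0.02]]'; python3 look.py 8
```

```text
time_s: 10.15
tool_pos: [0.5805, 0.0161, 0.0526]
tool_rot: [-1.571, 0.002, 0.05]
contact_force: [0.3, 0.4, -1.3]
grip_width: 0.387
[0.58099124 0.01611967 0.05343417] [ 0.00781269  0.45665077 -2.15718595] [-0.04028694  0.03587721  0.00030036]
```

View pics/look8.png

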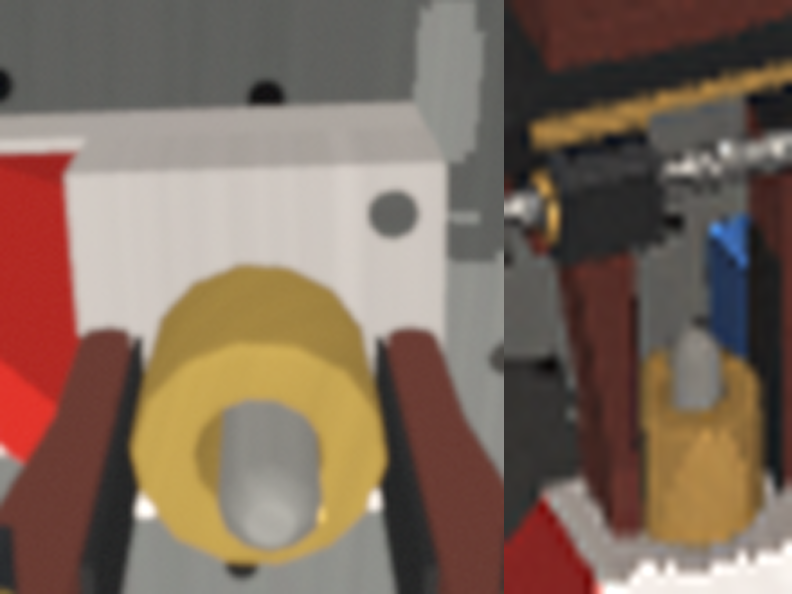

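```bash
python3 -m crank '[[0.0006,0.002,0,0,0,0,0.02],[0.0006,0.004,0,0,0,0,0.02],[0.0006,0.005,0,0,0,0,0.02],[0.0006,0.006,0,0,0,0,0.02],[0.0006,0.006,0,0,0,0,0.02]]'; python3 -m crank '[[0,0.001,0,0,0,0,0.02],[0,0.0015,0,0,0,0,0.02],[0,0.0015,0,0,0,0,0.02]]'; python3 look.py 9
```

```text
time_s: 10.75
tool_pos: [0.5816, 0.0161, 0.0476]
tool_rot: [-1.571, 0.0, 0.05]
contact_force: [1.0, 0.3, -0.8]
grip_width: 0.387
time_s: 11.05
tool_pos: [0.5818, 0.0161, 0.0466]
tool_rot: [-1.571, -0.0, 0.05]
contact_force: [-1.1, 0.5, 3.6]
grip_width: 0.39
[0.58178653 0.01615212 0.04656483] [-0.88202961  0.58044027  5.09509029] [-0.06975734  0.30846733  0.03196134]
```

View pics/look9.png

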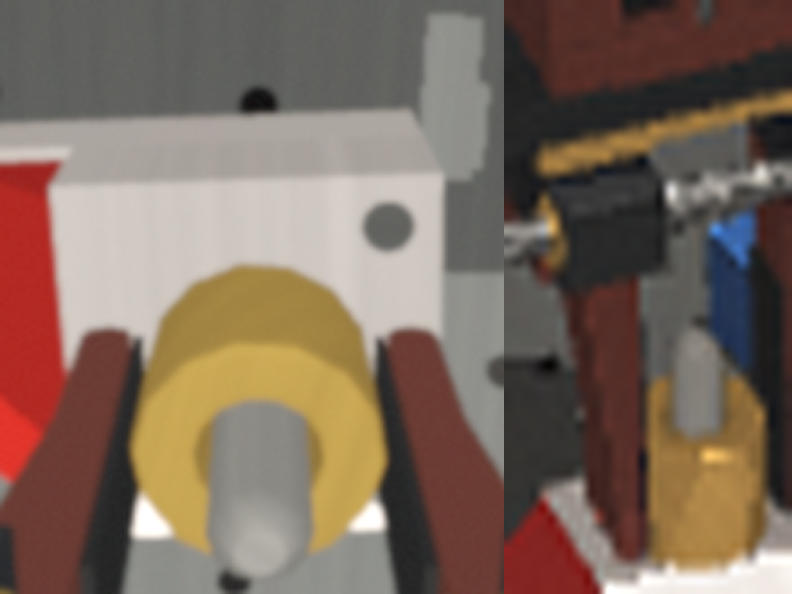

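```bash
python3 -m crank '[[0,0,0,0,0,0,0.055],[0,0,0,0,0,0,0.055],[0,0,0,0,0,0,0.055],[0,0,0,0,0,0,0.055],[0,-0.01,0,0,0,0,0.055],[0,-0.04,0,0,0,0,0.055],[0,-0.09,0,0,0,0,0.055],[0,-0.14,0,0,0,0,0.055],[0,-0.16,0,0,0,0,0.055],[0,-0.16,0,0,0,0,0.055]]'; python3 look.py 10
python3 - <<'E'
from h import *
w=pickle.load(open("wrist10.pkl","rb")); cv2.imwrite("pics/wrist10.png",w["img"])
E
```

```text
time_s: 12.15
tool_pos: [0.5841, 0.0162, 0.2108]
tool_rot: [-1.571, -0.008, 0.05]
contact_force: [0.3, -0.1, 0.0]
grip_width: 0.625
[0.58144733 0.01611324 0.2064533 ] [ 0.01807557 -0.5694215  -0.95677995] [-0.14726952  0.07818275  0.01536666]
```

View pics/look10.png

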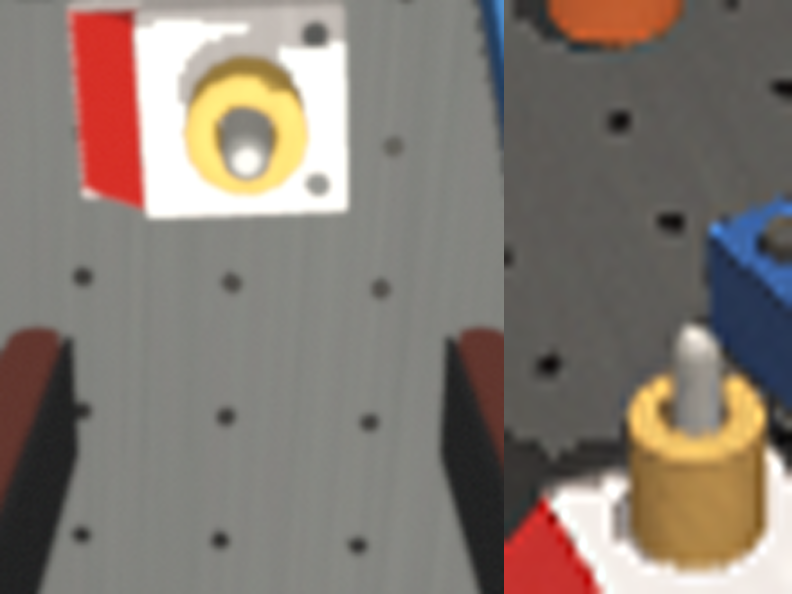

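View pics/wrist10.png

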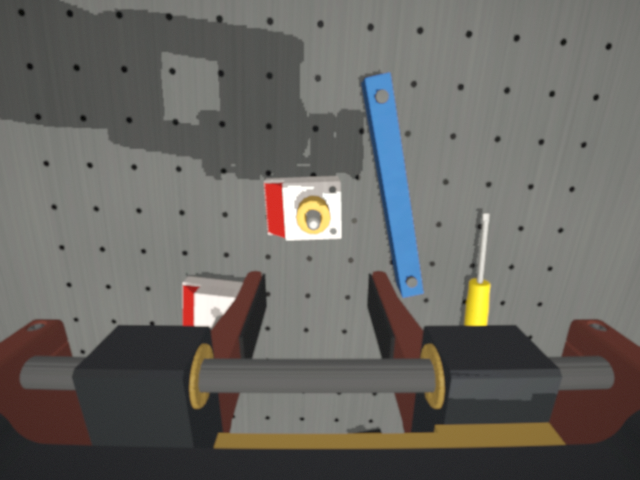

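```bash
python3 - <<'E'
from h import *
from plant import bot
st=bot.state(); q=st["joint_pos"]; P=st["tool_pos"]; print(q,P)
D=[(.4238,1.63069,np.hypot(.14524,.60733),.2219),(.33907,1.76734,np.hypot(.5643,.0212),.2197),(.44473,1.79359,np.hypot(.4684,.3341),.1500),(q[1],q[2],np.hypot(*P[:2]),P[2])]
def f(v):
    a,L2,Lf,c,ph=v; return [e for q2,q3,r,z in D for e in (a+L2*np.sin(q2)+Lf*np.sin(q2+q3+ph)-r,c+L2*np.cos(q2)+Lf*np.cos(q2+q3+ph)-z)]
s=least_squares(f,[0,.45,.45,.1,0]); print(s.x,np.round(s.fun,4))
w=pickle.load(open("wrist10.pkl","rb"))
cv2.imwrite("pics/w10f.png",cv2.resize(w["img"][60:310,350:440],None,fx=2.4,fy=2.4,interpolation=cv2.INTER_CUBIC))
cv2.imwrite("pics/w10c.png",cv2.resize(w["img"][170:250,255:355],None,fx=7,fy=7,interpolation=cv2.INTER_CUBIC))
E
```

```text
[ 7.25222906e-03  3.79088218e-01  1.74144628e+00 -1.49014746e-05
  1.02042537e+00 -4.27378253e-02] [0.58144733 0.01611324 0.2064533 ]
[5.23431996e-04 5.60935507e-01 4.89151257e-01 1.42902041e-03
 1.52888875e-01] [ 0.0001  0.0001  0.0001 -0.0001  0.0001  0.     -0.0003 -0.    ]
```

View pics/w10f.png

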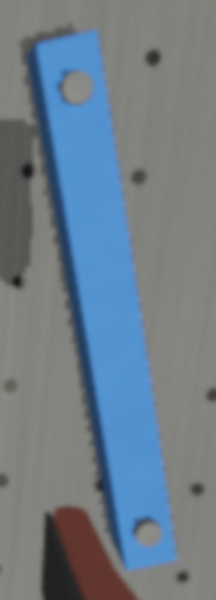

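View pics/w10c.png

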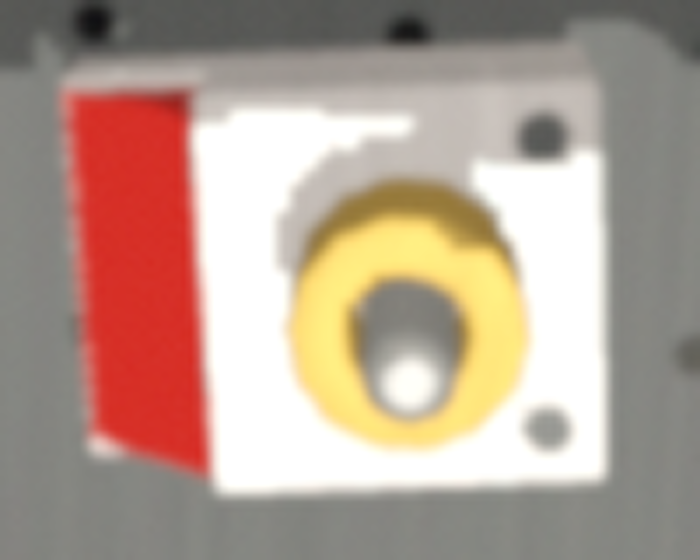

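```bash
python3 - <<'E'
from h import *
w=pickle.load(open("wrist10.pkl","rb"))
cr=lambda a,f,o:np.array([((u+.5)/f-.5+o[0],(v+.5)/f-.5+o[1]) for u,v in a])
uf=cr([(35,46),(98,31),(178,559),(127,570)],2.4,(350,60))
F=[(-.0125,.12,.03),(.0125,.12,.03),(.0125,-.12,.03),(-.0125,-.12,.03)]
f,r=fitpose(w,F,uf,[.66,.03,.26]); print("fence",f,r.tolist())
uv=cr([(602,82),(606,482),(190,90),(217,493)],7,(255,170))
c,r=fitpose(w,[CAR[k] for k in("fl","fr","bl","br")],uv,[.57,.02,.1]); print("carrier",c,r.tolist())
R=np.array([[np.cos(f[2]),np.sin(f[2])],[-np.sin(f[2]),np.cos(f[2])]]); print("carrier in fence",R@(c[:2]-f[:2]),c[2]-f[2])
E
```

```text
fence [0.66770811 0.03515295 0.28009949] [[-0.0, -0.8], [-0.4, -0.9], [0.3, 1.3], [0.2, 1.2]]
carrier [0.56824273 0.01652587 0.07810751] [[-0.3, -0.1], [-0.5, -0.3], [0.6, 0.5], [0.1, -0.3]]
carrier in fence [-0.10073849  0.00959619] -0.20199197241202116
```

```bash
cat >> h.py <<'E'
FE=np.array([.6677,.0352,.276])
def fw(x,y,z): c,s=np.cos(FE[2]),np.sin(FE[2]); return np.array([FE[0]+c*x-s*y,FE[1]+s*x+c*y,z])
def tooltilt(th,psi=FE[2]):
    c,s=np.cos(th),np.sin(th); Rz=Rn.from_euler('z',psi).as_matrix()
    return Rz@np.array([[0,s,c],[-1,0,0],[0,-c,s]])
E
python3 - <<'E'
from h import *
from plant import bot
st=bot.state()
print(fw(-.165,.012,.15)); print(delta(st,fw(-.165,.012,.15),Rt=tooltilt(np.radians(20))), np.linalg.det(tooltilt(.3)))
E
```

```text
[0.50567462 0.00178182 0.15      ]
(array([-0.0764,  0.0564, -0.0105]), array([ 0.2942,  1.3303, -0.234 ])) 0.9999999999999994
```

```bash
python3 -m crank '[[-0.03,0,-0.004,0.04,0.15,-0.03,0.012],[-0.076,0,-0.01,0.08,0.3,-0.06,0.012],[-0.076,0.056,-0.01,0.12,0.45,-0.09,0.012],[-0.076,0.056,-0.01,0.16,0.6,-0.12,0.012],[-0.076,0.056,-0.01,0.2,0.75,-0.14,0.012],[-0.076,0.056,-0.01,0.22,0.89,-0.16,0.012],[-0.076,0.056,-0.01,0.25,1.03,-0.19,0.012],[-0.076,0.056,-0.01,0.28,1.17,-0.21,0.012],[-0.076,0.056,-0.01,0.294,1.33,-0.234,0.012],[-0.076,0.056,-0.01,0.294,1.33,-0.234,0.012],[-0.076,0.056,-0.01,0.294,1.33,-0.234,0.012],[-0.076,0.056,-0.01,0.294,1.33,-0.234,0.012],[-0.076,0.056,-0.01,0.294,1.33,-0.234,0.012]]' 20
python3 - <<'E'
from h import *
from plant import bot
w=bot.capture("wrist"); pickle.dump(w,open("wrist11.pkl","wb")); cv2.imwrite("pics/wrist11.png",w["img"])
st=bot.state(); print(st["joint_pos"],st["tool_pos"],st["contact_force"])
print(T_of(st)[1].T@tooltilt(np.radians(20)))
E
```

```text
time_s: 13.55
tool_pos: [0.506, 0.0023, 0.1496]
tool_rot: [-1.224, 0.0, -1.294]
contact_force: [-1.1, 0.2, 0.9]
grip_width: 0.138
[-0.094971    0.25901214  2.16320645  0.31437305  0.41205334  0.9299079 ] [0.50617081 0.00225721 0.14976871] [-0.22844675 -0.24837569 -0.71669087]
[[ 9.99999682e-01  4.00009155e-04  6.89654825e-04]
 [-3.98954349e-04  9.99998752e-01 -1.52892928e-03]
 [-6.90265550e-04  1.52865365e-03  9.99998593e-01]]
```

View pics/wrist11.png

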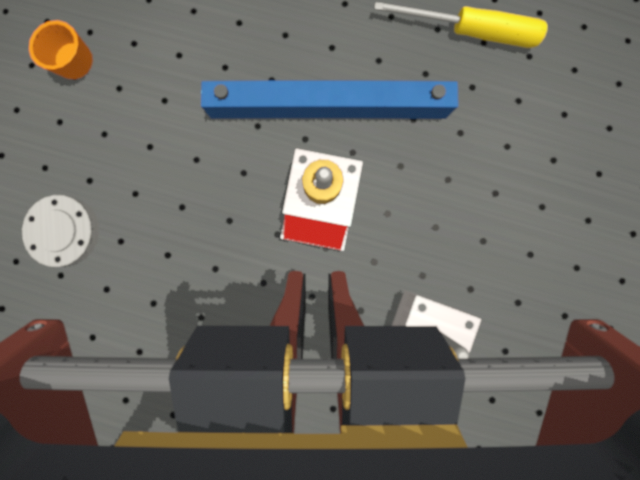

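```bash
cat >> h.py <<'E'
def fk(q,Lt):
    a,L2,Lf,c,ph=[5.2e-4,.56094,.48915,.00143,.15289]
    e=lambda ax,t:Rn.from_euler(ax,t).as_matrix()
    rw=a+L2*np.sin(q[1])+Lf*np.sin(q[1]+q[2]+ph); zw=c+Lt+L2*np.cos(q[1])+Lf*np.cos(q[1]+q[2]+ph)
    d=e('z',q[0])@e('y',q[1]+q[2])@e('z',q[3])@e('y',q[4])
    p=e('z',q[0])@np.array([rw,0,zw])+Lt*d[:,2]
    return p,d@e('z',q[5])   # columns: ? , ? , z=tool y
E
python3 - <<'E'
from h import *
from plant import bot
st=bot.state();q=st["joint_pos"];P,R=T_of(st)
for Lt in(.2,.25,.3,.35): print(Lt,fk(q,Lt)[0]-P)
p,D=fk(q,.3); print(np.round(D.T@R,3))
s=least_squares(lambda L:fk(q,L[0])[0]-P,[.3]); Lt=s.x[0]; print(Lt,s.fun)
M=np.round(D.T@R)
lo=[-3,-.9,.09,-1.31,.11,-2.54];hi=[3,2.11,2.58,4.45,2.69,2.54]
for th in (0,10,20,25,30,35,45):
  for x in (-.165,-.138,-.091):
    T=fw(x,.012,.027);Rt=tooltilt(np.radians(th))
    def g(v):
        p,D=fk(v,Lt); return np.r_[(p-T)*5,Rn.from_matrix(Rt.T@D@M).as_rotvec()]
    for q0 in (q,[q[0],q[1],q[2],2.8,.5,-1.6]):
        s=least_squares(g,np.clip(q0,np.array(lo)+.01,np.array(hi)-.01),bounds=(lo,hi)); print(th,x,np.round(s.x,2),"err",round(float(np.abs(s.fun).max()),4))
E
```

```text
0.2 [-0.03578404 -0.02218496 -0.00689398]
0.25 [-0.01940483 -0.01752517 -0.0039047 ]
0.3 [-0.00302561 -0.01286538 -0.00091541]
0.35 [ 0.0133536  -0.00820558  0.00207387]
[[-1.  0. -0.]
 [-0.  0.  1.]
 [ 0.  1. -0.]]
0.3187743474749826 [ 0.00312457 -0.01111568  0.00020702]
0 -0.165 [ 0.    0.57  1.99 -0.    0.58  1.3 ] err 0.0
0 -0.165 [0.   0.57 1.99 0.   0.58 1.3 ] err 0.0
0 -0.138 [ 0.02  0.6   1.93 -0.    0.61  1.31] err 0.0
0 -0.138 [ 0.02  0.6   1.93 -0.    0.61  1.31] err 0.0
0 -0.091 [ 0.04  0.64  1.83 -0.    0.67  1.33] err 0.0
0 -0.091 [0.04 0.64 1.83 0.   0.67 1.33] err 0.0
10 -0.165 [-0.03  0.54  2.11  0.16  0.33  1.12] err 0.0
10 -0.165 [-0.03  0.54  2.11  0.16  0.33  1.12] err 0.0
10 -0.138 [-0.01  0.56  2.05  0.14  0.37  1.16] err 0.0
10 -0.138 [-0.01  0.56  2.05  0.14  0.37  1.16] err 0.0
10 -0.091 [0.01 0.6  1.95 0.11 0.42 1.21] err 0.0
10 -0.091 [0.01 0.6  1.95 0.11 0.42 1.21] err 0.0
20 -0.165 [-0.07  0.54  2.22  1.1   0.13  0.14] err 0.0
20 -0.165 [-0.07  0.54  2.22  1.1   0.13  0.14] err 0.0
20 -0.138 [-0.05  0.55  2.16  0.86  0.14  0.41] err 0.0
20 -0.138 [-0.05 
[... 794 characters left out ...]
7  2.26  0.21 -0.98] err 0.0
35 -0.165 [-0.14  0.62  2.35  2.59  0.46 -1.42] err 0.0
35 -0.165 [-0.14  0.62  2.35  2.59  0.46 -1.42] err 0.0
35 -0.138 [-0.11  0.62  2.3   2.57  0.42 -1.37] err 0.0
35 -0.138 [-0.11  0.62  2.3   2.57  0.42 -1.37] err 0.0
35 -0.091 [-0.07  0.63  2.21  2.53  0.35 -1.28] err 0.0
35 -0.091 [-0.07  0.63  2.21  2.53  0.35 -1.28] err 0.0
45 -0.165 [-0.2   0.74  2.42  2.67  0.8  -1.58] err 0.0
45 -0.165 [-0.2   0.74  2.42  2.67  0.8  -1.58] err 0.0
45 -0.138 [-0.16  0.73  2.37  2.68  0.75 -1.55] err 0.0
45 -0.138 [-0.16  0.73  2.37  2.68  0.75 -1.55] err 0.0
45 -0.091 [-0.11  0.72  2.29  2.69  0.66 -1.49] err 0.0
45 -0.091 [-0.11  0.72  2.29  2.69  0.66 -1.49] err 0.0
```

```bash
python3 -m crank '[[0,0,0,0.06,0,0,0.012],[0,0,0,0.12,0,0,0.012],[0,0,0,0.18,0,0,0.012],[0,0,0,0.24,0,0,0.012],[0,0,0,0.3,0,0,0.012],[0,0,0,0.36,0,0,0.012],[0,0,0,0.42,0,0,0.012],[0,0,0,0.436,0,0,0.012],[0,0,0,0.436,0,0,0.012],[0,0,0,0.436,0,0,0.012],[0,0,0,0.436,0,0,0.012]]'
python3 - <<'E'
from h import *
from plant import bot
st=bot.state(); print(st["joint_pos"],st["tool_pos"],st["contact_force"])
print(Rn.from_matrix(T_of(st)[1].T@tooltilt(np.radians(45))).as_rotvec())
w=bot.capture("wrist"); pickle.dump(w,open("wrist12.pkl","wb")); cv2.imwrite("pics/wrist12.png",w["img"])
E
```

```text
time_s: 14.7
tool_pos: [0.5055, 0.0019, 0.1493]
tool_rot: [-0.788, 0.001, -1.296]
contact_force: [0.3, -0.8, 0.6]
grip_width: 0.136
[-0.23184368  0.32878934  2.40987891  2.27143263  0.46473774 -1.13102458] [0.50546724 0.00189536 0.14932665] [ 0.31433151 -0.8426352   0.61625926]
[ 0.00275333 -0.00108128  0.00034961]
```

View pics/wrist12.png

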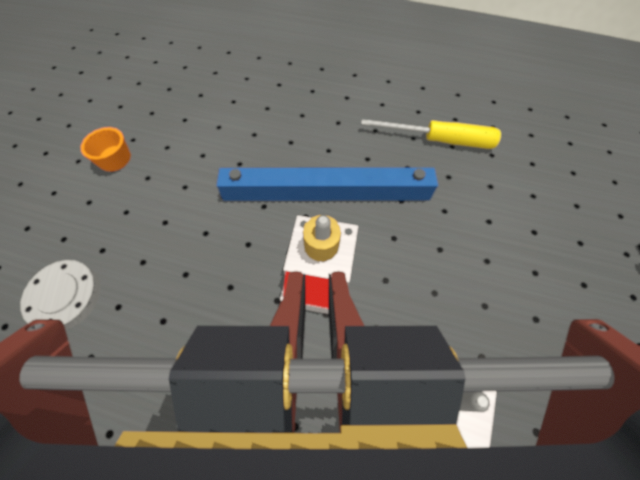

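```bash
python3 - <<'E'
from h import *
from plant import bot
w=pickle.load(open("wrist12.pkl","rb")); w1=pickle.load(open("wrist1.pkl","rb"))
b=onplane(w,[(482,401)],.085)[0]; print("B post w12",b, onplane(w1,[(232,346)],.09), onplane(pickle.load(open("top0.pkl","rb")),[(360,289)],.09))
st=bot.state();P,R=T_of(st)
for x,z in((-.165,.06),(-.145,.04),(-.13,.032)):
    T=fw(x,.016,z); print(x,z,"post tip in tool frame (mm)",np.round(R.T@(b+[0,0,.005]-T)*1e3), np.round(R.T@(np.array([b[0],b[1],.05])-T)*1e3))
v=tuple(fw(-.165,.016,.06)); print(v)
E
```

```text
B post w12 [ 0.48012083 -0.11661592  0.085     ] [[ 0.48166854 -0.11489612  0.09      ]] [[ 0.47623766 -0.10892777  0.09      ]]
-0.165 0.06 post tip in tool frame (mm) [111. -61. -19.] [111. -33. -47.]
-0.145 0.04 post tip in tool frame (mm) [111. -90. -19.] [111. -61. -47.]
-0.13 0.032 post tip in tool frame (mm) [ 111. -106.  -24.] [111. -78. -52.]
(np.float64(0.504584579409025), np.float64(0.005630428386103534), np.float64(0.06))
```

```bash
python3 - <<'E'
from h import *
from plant import bot
st=bot.state()
for x,y,z in((-.168,.015,.075),(-.147,.015,.040)): print(delta(st,fw(x,y,z),Rt=tooltilt(np.radians(45))))
E
```

```text
(array([-0.0025,  0.0506, -0.0551]), array([ 0.0027, -0.0008, -0.0008]))
(array([-0.0025,  0.0902, -0.0649]), array([ 0.0027, -0.0008, -0.0008]))
```

```bash
python3 -m crank '[[-0.001,0.025,-0.03,0,0,0,0.012],[-0.0025,0.05,-0.055,0,0,0,0.012],[-0.0025,0.05,-0.055,0,0,0,0.012],[-0.0025,0.075,-0.061,0,0,0,0.012],[-0.0025,0.09,-0.065,0,0,0,0.012],[-0.0025,0.09,-0.065,0,0,0,0.012],[-0.0025,0.09,-0.065,0,0,0,0.012]]'
cat > look2.py <<'E'
import sys
from h import *
from plant import bot
n=sys.argv[1]
w=bot.capture("wrist"); s=bot.capture("side")
pickle.dump(w,open(f"wrist{n}.pkl","wb"));pickle.dump(s,open(f"side{n}.pkl","wb"))
b=cv2.resize(s["img"][190:310,250:390],None,fx=4,fy=4,interpolation=cv2.INTER_CUBIC)
a=cv2.resize(w["img"][100:340,220:430],None,fx=1.8,fy=2,interpolation=cv2.INTER_CUBIC)
a=cv2.resize(w["img"][130:340,230:420],None,fx=480/210,fy=480/210)[:,:240+200]
cv2.imwrite(f"pics/look{n}.png",np.hstack([a,b])[:, :800] if 0 else cv2.resize(np.hstack([a,b]),(800,int(480*800/(a.shape[1]+b.shape[1])))))
st=bot.state(); P,R=T_of(st); f=np.array(st["contact_force"]); c,sn=np.cos(FE[2]),np.sin(FE[2])
d=P-[FE[0],FE[1],0]; print("TCP fence",np.round([c*d[0]+sn*d[1],-sn*d[0]+c*d[1],P[2]],4),"F fence",np.round([c*f[0]+sn*f[1],-sn*f[0]+c*f[1],f[2]],2),"F tool",np.round(R.T@f,2),"M",np.round(st["ft_torque"],2),"t",st["time_s"])
E
python3 look2.py 13
```

```text
time_s: 15.45
tool_pos: [0.5231, 0.01, 0.0423]
tool_rot: [-0.785, 0.0, -1.293]
contact_force: [-1.0, 0.1, 0.5]
grip_width: 0.138
TCP fence [-0.1464  0.0149  0.0425] F fence [ 0.23  0.61 -0.01] F tool [-0.61  0.18  0.16] M [-0.06  0.45  0.02] t 15.55
```

View pics/look13.png

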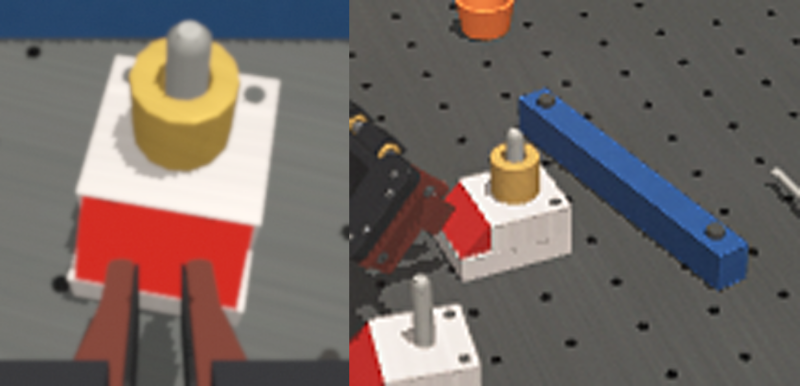

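```bash
python3 -m crank '[[0,0.008,0,0,0,0,0.025],[0,0.014,0,0,0,0,0.025],[0,0.017,0,0,0,0,0.025],[0,0.017,0,0,0,0,0.025],[0,0.0205,0.0035,0,0,0,0.025],[0,0.024,0.007,0,0,0,0.025],[0,0.0275,0.0105,0,0,0,0.025],[0,0.0275,0.0105,0,0,0,0.025]]'
python3 look2.py 14
```

```text
time_s: 16.35
tool_pos: [0.5486, 0.017, 0.0285]
tool_rot: [-0.787, 0.0, -1.294]
contact_force: [0.9, 0.1, -0.5]
grip_width: 0.286
TCP fence [-0.1195  0.0149  0.0287] F fence [-0.02 -1.47  0.75] F tool [ 1.47 -0.55  0.52] M [-0.12  0.44  0.  ] t 16.45
```

View pics/look14.png

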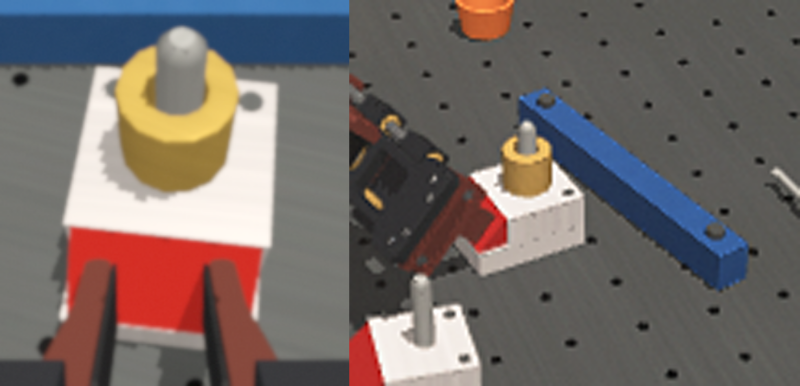

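```bash
python3 -m crank '[[0,0.0035,0.0035,0,0,0,0.025],[0,0.007,0.007,0,0,0,0.025],[0,0.0105,0.0105,0,0,0,0.025],[0,0.014,0.014,0,0,0,0.025],[0,0.014,0.014,0,0,0,0.025]]'
python3 look2.py 15
```

```text
time_s: 16.95
tool_pos: [0.5675, 0.0223, 0.0286]
tool_rot: [-0.786, -0.0, -1.295]
contact_force: [-1.3, -0.1, 1.0]
grip_width: 0.287
TCP fence [-0.0999  0.0148  0.0286] F fence [-0.76 -0.98  0.74] F tool [ 0.98 -1.06 -0.01] M [-0.19  0.35 -0.09] t 17.05
```

View pics/look15.png

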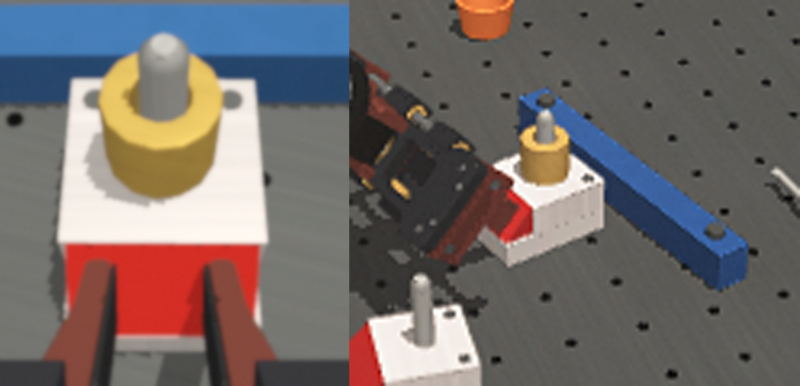

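```bash
python3 -m crank '[[0,0.0035,0.0035,0,0,0,0.025],[0,0.007,0.007,0,0,0,0.025],[0,0.0105,0.0105,0,0,0,0.025],[0,0.0105,0.0105,0,0,0,0.025]]'
python3 -m crank '[[0,0.0007,0.0007,0,0,0,0.025],[0,0.0014,0.0014,0,0,0,0.025],[0,0.0014,0.0014,0,0,0,0.025]]'
python3 look2.py 16
```

```text
time_s: 17.45
tool_pos: [0.5817, 0.0265, 0.0286]
tool_rot: [-0.786, -0.0, -1.294]
contact_force: [-2.2, -0.1, 3.2]
grip_width: 0.286
time_s: 17.75
tool_pos: [0.5827, 0.0268, 0.0286]
tool_rot: [-0.787, 0.0, -1.295]
contact_force: [-7.2, -1.7, 7.9]
grip_width: 0.281
TCP fence [-0.0841  0.0151  0.0286] F fence [-7.9   0.18  9.01] F tool [ -0.18 -11.96   0.77] M [-0.02  0.24  0.03] t 17.85
```

View pics/look16.png

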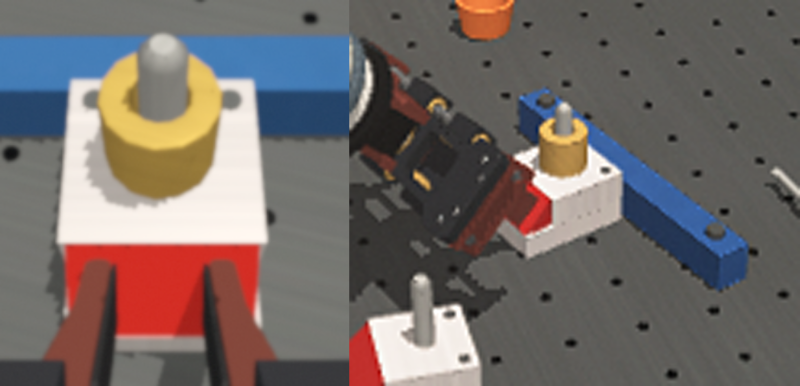

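```bash
python3 -m crank '[[0,0.0005,0,0,0,0,0.025],[0,0.001,0,0,0,0,0.025],[0,0.001,0,0,0,0,0.025],[0,0.001,0,0,0,0,0.025]]'
python3 look2.py 17
python3 - <<'E'
from h import *
w=pickle.load(open("wrist17.pkl","rb"));s=pickle.load(open("side17.pkl","rb"))
a=cv2.resize(w["img"][135:225,220:380],None,fx=5,fy=5,interpolation=cv2.INTER_CUBIC); cv2.imwrite("pics/w17c.png",a)
a=cv2.resize(s["img"][205:260,285:355],None,fx=10,fy=10,interpolation=cv2.INTER_CUBIC); cv2.imwrite("pics/s17c.png",a)
E
```

```text
time_s: 18.25
tool_pos: [0.5832, 0.027, 0.0285]
tool_rot: [-0.786, 0.0, -1.295]
contact_force: [-12.0, -3.8, 16.5]
grip_width: 0.285
TCP fence [-0.0835  0.0151  0.0285] F fence [-11.55  -0.77  15.68] F tool [  0.76 -19.25   2.92] M [-0.04 -0.08 -0.07] t 18.35
```

View pics/w17c.png

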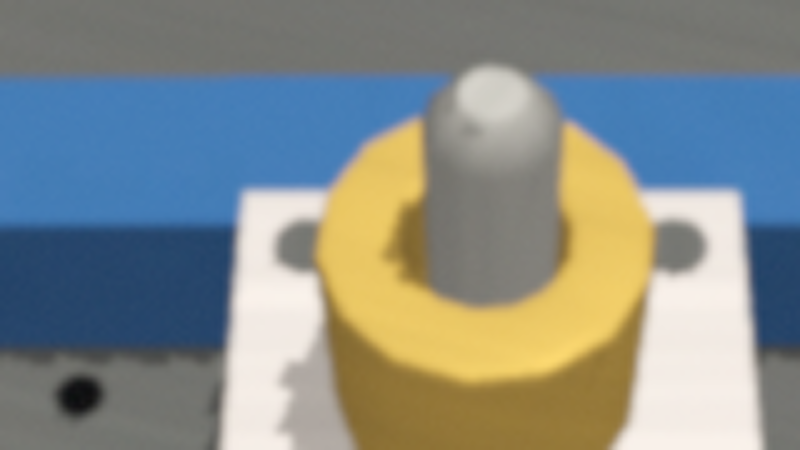

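View pics/s17c.png

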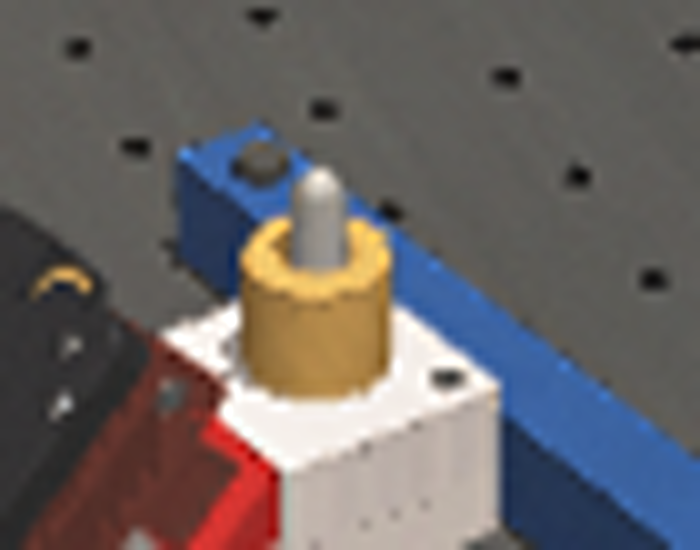

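```bash
python3 -m crank '[[0,-0.0004,0.0003,0,0,0,0.025],[0,-0.0004,0.0003,0,0,0,0.025],[0,-0.0004,0.0003,0,0,0,0.025]]'
python3 look2.py 18
python3 - <<'E'
from h import *
w=pickle.load(open("wrist18.pkl","rb"))
cr=lambda a,f,o:np.array([((u+.5)/f-.5+o[0],(v+.5)/f-.5+o[1]) for u,v in a])
def tf(X): c,s=np.cos(FE[2]),np.sin(FE[2]); d=X[:,:2]-FE[:2]; return np.c_[c*d[:,0]+s*d[:,1],-s*d[:,0]+c*d[:,1]]
fe=tf(onplane(w,cr([(10,226),(225,226),(760,226),(795,226)],5,(220,135)),.03))
ce=tf(onplane(w,cr([(242,188),(740,188)],5,(220,135)),.04))
print(np.round(fe,4).tolist(),np.round(ce,4).tolist())
from plant import bot
for i in range(3): bot.capture("wrist"); st=bot.state(); print(st["contact_force"],np.linalg.norm(st["contact_force"]),st["tool_pos"])
t=bot.capture("top"); cv2.imwrite("pics/top18.png",t["img"])
a=cv2.resize(w["img"][135:225,220:380],None,fx=5,fy=5,interpolation=cv2.INTER_CUBIC); cv2.imwrite("pics/w18c.png",a)
E
```

```text
time_s: 18.65
tool_pos: [0.5832, 0.027, 0.0285]
tool_rot: [-0.787, 0.0, -1.295]
contact_force: [-8.7, -2.3, 11.2]
grip_width: 0.281
TCP fence [-0.0836  0.0152  0.0286] F fence [-9.06  0.31 11.89] F tool [ -0.32 -14.82   1.98] M [-0.09  0.22 -0.01] t 18.75
[[-0.0139, 0.0751], [-0.014, 0.0477], [-0.014, -0.0202], [-0.014, -0.0246]] [[-0.0158, 0.0442], [-0.0158, -0.0161]]
[-9.12599256 -3.45660052 12.40793964] 15.785714853721297 [0.58317132 0.02700934 0.02855123]
[-8.84020818 -2.3335776  11.42209202] 14.630757024469382 [0.58314405 0.02702051 0.02854008]
[-9.7351048  -2.78150169 11.78623188] 15.537833793697446 [0.58317644 0.02702287 0.0285511 ]
```

View pics/w18c.png

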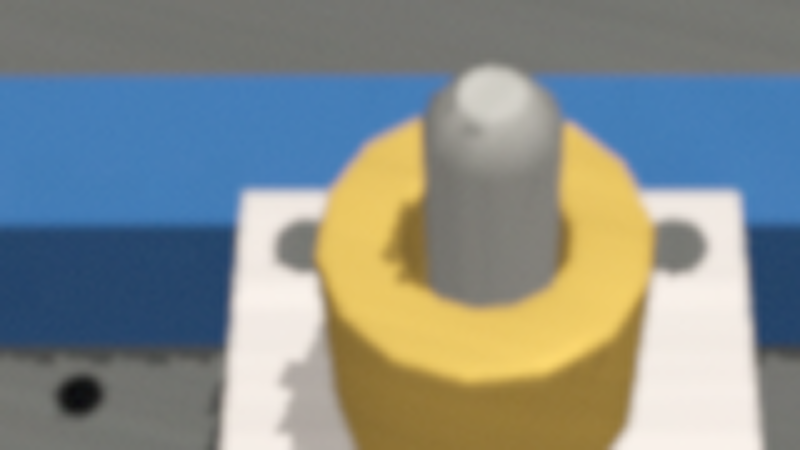

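View pics/top18.png

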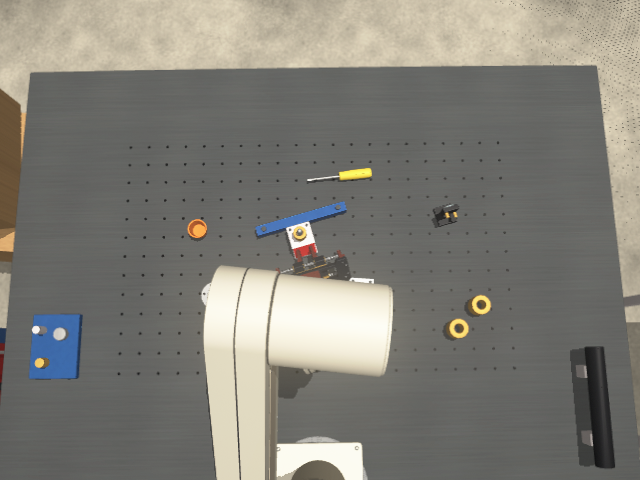

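View pics/look18.png

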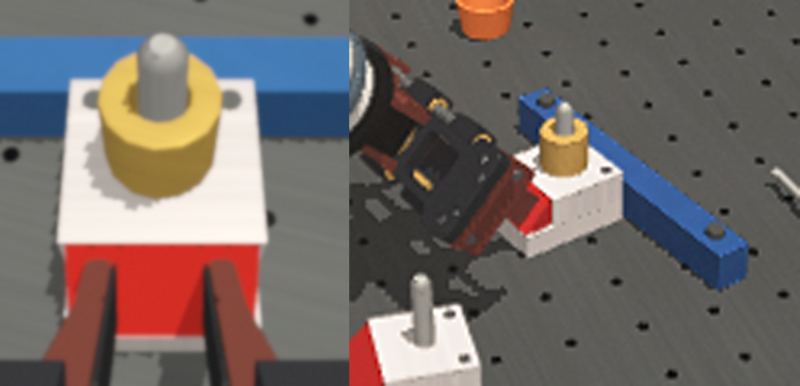

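```bash
python3 -m crank '[[0,0,0.0006,0,0,0,0.025],[0,0.0003,0.0012,0,0,0,0.025],[0,0.0003,0.0012,0,0,0,0.025],[0,0.0003,0.0012,0,0,0,0.025]]'
python3 look2.py 19
python3 - <<'E'
from h import *
w=pickle.load(open("wrist19.pkl","rb"));s=pickle.load(open("side19.pkl","rb"))
a=cv2.resize(w["img"][135:225,220:380],None,fx=5,fy=5,interpolation=cv2.INTER_CUBIC); cv2.imwrite("pics/w19c.png",a)
a=cv2.resize(s["img"][205:275,310:380],None,fx=8,fy=8,interpolation=cv2.INTER_CUBIC); cv2.imwrite("pics/s19c.png",a)
E
```

```text
time_s: 19.35
tool_pos: [0.5841, 0.0273, 0.0286]
tool_rot: [-0.788, 0.0, -1.295]
contact_force: [-6.7, -2.8, 6.0]
grip_width: 0.287
TCP fence [-0.0826  0.0151  0.0286] F fence [-6.03  0.52  5.61] F tool [-0.53 -8.23 -0.32] M [-0.19  0.51 -0.02] t 19.45
```

View pics/w19c.png

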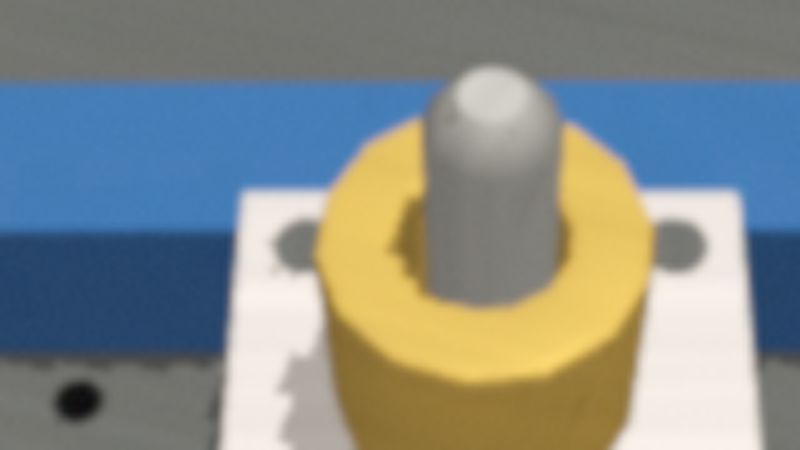

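View pics/s19c.png

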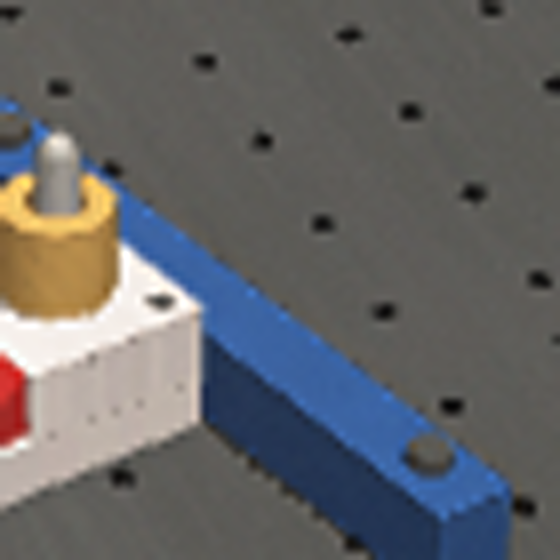

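```bash
python3 -m crank '[[0,0.0002,0.0008,0,0,0,0.025],[0,0.0007,0.0013,0,0,0,0.025],[0,0.0007,0.0013,0,0,0,0.025]]'
python3 look2.py 20
python3 -m crank '[[0,0.0004,0.0008,0,0,0,0.025],[0,0.0007,0.0013,0,0,0,0.025],[0,0.0007,0.0013,0,0,0,0.025]]'
python3 look2.py 21
python3 - <<'E'
from h import *
w=pickle.load(open("wrist21.pkl","rb"));s=pickle.load(open("side21.pkl","rb"))
a=cv2.resize(w["img"][135:225,220:380],None,fx=5,fy=5,interpolation=cv2.INTER_CUBIC); cv2.imwrite("pics/w21c.png",a)
a=cv2.resize(s["img"][205:275,310:380],None,fx=8,fy=8,interpolation=cv2.INTER_CUBIC); cv2.imwrite("pics/s21c.png",a)
E
```

```text
time_s: 19.75
tool_pos: [0.586, 0.0277, 0.0289]
tool_rot: [-0.788, 0.0, -1.294]
contact_force: [-3.2, -0.3, 1.5]
grip_width: 0.283
TCP fence [-0.0805  0.015   0.029 ] F fence [-4.11  0.09  0.91] F tool [-0.09 -3.54 -2.26] M [-0.16  0.85  0.1 ] t 19.85
time_s: 20.15
tool_pos: [0.5864, 0.0278, 0.029]
tool_rot: [-0.789, 0.001, -1.295]
contact_force: [-8.4, -3.9, 3.3]
grip_width: 0.286
TCP fence [-0.0802  0.0151  0.029 ] F fence [-9.05 -1.48  3.05] F tool [ 1.48 -8.54 -4.28] M [-0.5   1.15 -0.12] t 20.25
```

View pics/w21c.png

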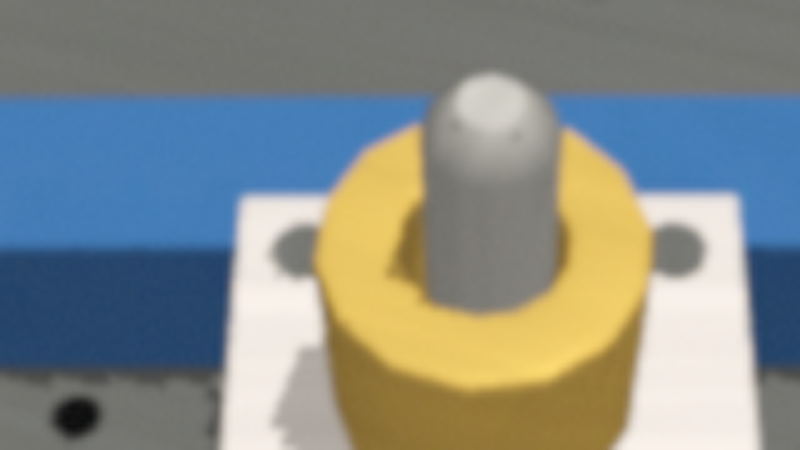

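View pics/s21c.png

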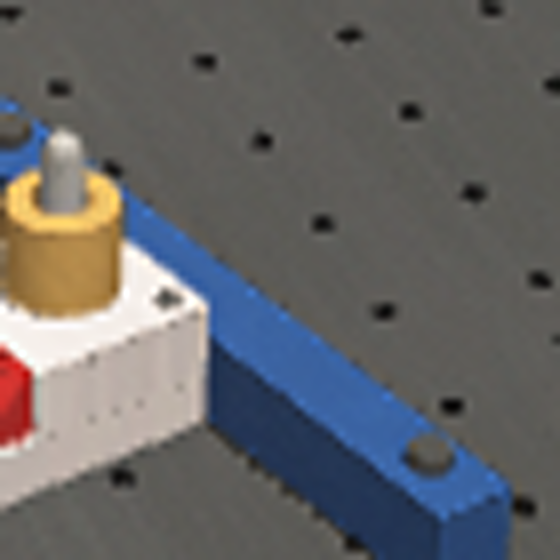

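```bash
cat > gap.py <<'E'
from h import *
import sys
w=pickle.load(open(f"wrist{sys.argv[1]}.pkl","rb")); a,b=float(sys.argv[2]),float(sys.argv[3])
cr=lambda a,f,o:np.array([((u+.5)/f-.5+o[0],(v+.5)/f-.5+o[1]) for u,v in a])
def tf(X): c,s=np.cos(FE[2]),np.sin(FE[2]); d=X[:,:2]-FE[:2]; return np.c_[c*d[:,0]+s*d[:,1],-s*d[:,0]+c*d[:,1]]
fe=tf(onplane(w,cr([(10,a),(795,a)],5,(220,135)),.03)); ce=tf(onplane(w,cr([(242,b),(738,b)],5,(220,135)),.04))
print(np.round(fe,4).tolist(),np.round(ce,4).tolist())
E
python3 gap.py 21 248 194
python3 -m crank '[[0,0.0003,-0.0003,0,0,0,0.025],[0,0.0006,-0.0005,0,0,0,0.025],[0,0.0006,-0.0005,0,0,0,0.025]]'
python3 look2.py 22
```

```text
[[-0.0137, 0.0747], [-0.0138, -0.0245]] [[-0.013, 0.044], [-0.0131, -0.016]]
time_s: 20.55
tool_pos: [0.5865, 0.0279, 0.029]
tool_rot: [-0.788, 0.001, -1.295]
contact_force: [-13.1, -5.9, 10.7]
grip_width: 0.287
TCP fence [-0.0802  0.0151  0.029 ] F fence [-13.88  -2.19  11.97] F tool [  2.19 -18.27  -1.4 ] M [-0.34  0.77 -0.11] t 20.65
```

```bash
python3 -m crank '[[0.0002,-0.0003,0,0,0,0,0.025],[0.0002,-0.0003,0,0,0,0,0.025],[0.0002,-0.0003,0,0,0,0,0.025]]'
python3 look2.py 23
python3 - <<'E'
from h import *
from plant import bot
w=pickle.load(open("wrist23.pkl","rb"));s=pickle.load(open("side23.pkl","rb"))
a=cv2.resize(w["img"][135:225,220:380],None,fx=5,fy=5,interpolation=cv2.INTER_CUBIC); cv2.imwrite("pics/w23c.png",a)
cv2.imwrite("pics/w23.png",w["img"])
im=w["img"].astype(float)
# subpixel edges: carrier top/fence boundary (red channel) and fence front top edge (blue)
def edge(c0,c1,r0,r1,ch):
    cs=np.arange(c0,c1);e=[]
    for c in cs:
        g=np.abs(np.diff(im[r0:r1,c,ch])); e.append(r0+.5+(g*np.arange(len(g))).sum()/g.sum())
    return np.polyfit(cs,e,1),np.mean(e)
L=edge(271,284,168,179,2); Rr=edge(352,366,168,179,2); print("carrier front edge rows L,R",L[1],Rr[1])
print("fence edge L,R",edge(225,264,178,192,0)[1],edge(372,415,178,192,0)[1])
for i in range(4): bot.capture("side"); st=bot.state(); print(np.round(st["contact_force"],1),round(float(np.linalg.norm(st["contact_force"])),1),st["tool_pos"])
E
```

```text
time_s: 20.95
tool_pos: [0.5865, 0.0278, 0.029]
tool_rot: [-0.788, 0.001, -1.295]
contact_force: [-10.9, -2.3, 7.5]
grip_width: 0.284
TCP fence [-0.0802  0.0151  0.029 ] F fence [-11.27   0.77   7.14] F tool [ -0.77 -13.01  -2.95] M [-0.22  0.88  0.08] t 21.05
carrier front edge rows L,R 173.49688413760074 173.5195700444396
fence edge L,R 184.3099671890359 184.16405122922117
[-10.4  -3.8   8.3] 13.8 [0.58644374 0.02785276 0.02898172]
[-11.6  -3.1   8.2] 14.5 [0.5864553  0.02781372 0.02898921]
[-10.3  -3.    6.9] 12.8 [0.58642924 0.0278229  0.02897521]
[-11.4  -2.9   7.8] 14.1 [0.58643766 0.02782266 0.02898005]
```

View pics/w23.png

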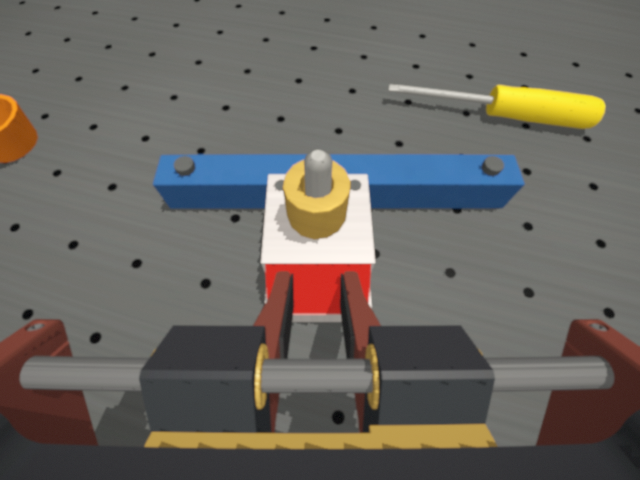

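View pics/look23.png

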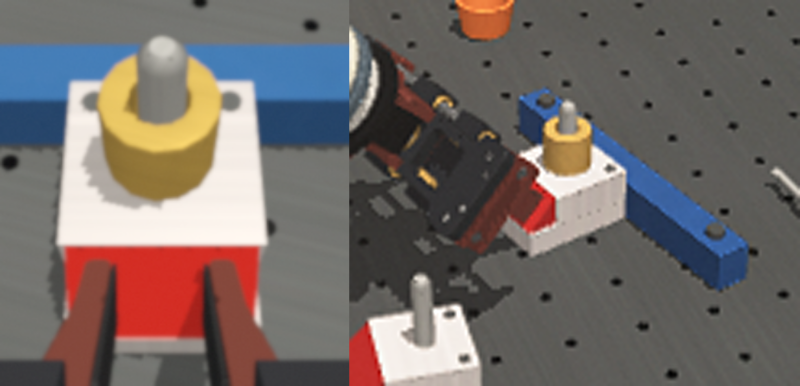

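```bash
python3 -m crank '[[0,0.0002,-0.0001,0,0,0,0.025],[0,0.0002,-0.0001,0,0,0,0.025],[0,0.0002,-0.0001,0,0,0,0.025],[0,0.0002,-0.0001,0,0,0,0.025]]'
python3 look2.py 24; python3 - <<'E'
from plant import bot
import numpy as np,cv2
for i in range(6): p=bot.capture("side"); st=bot.state(); print(np.round(st["contact_force"],1),round(float(np.linalg.norm(st["contact_force"])),1),st["tool_pos"],st["time_s"])
E
```

```text
time_s: 21.65
tool_pos: [0.5865, 0.0278, 0.029]
tool_rot: [-0.788, 0.001, -1.295]
contact_force: [-12.5, -3.3, 10.4]
grip_width: 0.283
TCP fence [-0.0802  0.0151  0.0289] F fence [-13.05   0.36   9.87] F tool [ -0.37 -16.2   -2.29] M [-0.22  0.78  0.01] t 21.75
[-12.7  -3.4  10.1] 16.6 [0.58644207 0.02780527 0.02896473] 21.8
[-12.6  -3.1   9.5] 16.1 [0.58647629 0.02781838 0.02898115] 21.85
[-12.3  -3.3   9. ] 15.6 [0.58647885 0.02785204 0.02896392] 21.9
[-12.4  -3.2  10.4] 16.5 [0.58645679 0.02781835 0.02896462] 21.95
[-12.5  -4.1  10.1] 16.6 [0.58647817 0.02782397 0.02894773] 22.0
[-12.5  -3.6  10.6] 16.8 [0.58644459 0.02783631 0.02895147] 22.05
```

```bash
python3 -c "
from plant import bot
print(bot.job_done())"
```

```text
the job is handed in; nothing more can be done
None
```

I slid the smallest brass spacer onto the post of the farther carrier, seated it on the carrier's top and let go. I then pushed the carrier square against the blue fence and handed the job in at about 22 s while still holding the push on the red pad.

**Spacer:** As it came down it met the carrier's top at the height expected for a full seat, with the reading rising to about 5 N. Pictures taken after letting go show it flat on the top with the post through it.

**Push:** The reading was steady at about 16.5 N, roughly 13 N forward and 10 N down, with two fingertips on the pad.

**Flush against the fence:** The carrier's front edge and the fence edge are parallel to about 0.002 rad in the last wrist picture. The carrier sits near the middle of the fence. The measured gap came out at −0.7 mm, a small overlap that is within the camera calibration error.

**A check that failed first:** My first push read 15 to 19 N, but the camera still showed a gap of about 1.8 mm. The carrier was held by friction on the table, not by the fence. I eased the downward force and pushed it about 3 mm further, until pushing on raised the force without moving it. Then I set the final push.

**Bystanders:** The cap, mirror, screwdriver and second carrier look undisturbed in the last pictures. The flange was mostly hidden by the arm at the end. It looked undisturbed in the wrist picture taken just before the push.

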